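Brush out, fill and weigh the stock bin

ROBOT

A 6-joint arm with a two-finger parallel gripper is mounted at the origin on the work surface. World frame = base frame: x ahead of the robot, y to its left, z up, the work surface at z = 0. Lengths are in m, angles in rad, forces in N, time in s.
With the tool pointing down it reaches from about 0.425 to 0.95 m from the base axis. Payload 14.7 kg.
Tool frame: the origin (TCP) lies on the centre line of the jaws, within the pads' length; the fingertips stand 8 mm ahead of it and the grasp point (between the pads) lies 11 mm behind it (robot.nose_length is the distance from the TCP to the fingertips, in m); z points along the fingers, y is the line along which they close (so a half turn about z gives the same grasp; the last joint's range is limited). The gripper opens to 85 mm and grips with 20 to 120 N. Pads are 22 mm wide; open, the fingers measure 114 mm over their backs; the gripper's body (76 mm by 85 mm) begins 54 mm behind the grasp point. The pads swing forward as they close: fully open they stand 13 mm farther back than shut.
Start: joints at [1.101, 0.48, 1.596, -0, 1.065, -0.047], TCP at [0.267, 0.593, 0.239] pointing down, gripper open.
Joint ranges: [-2.75, 2.75], [-0.82, 2.05], [0.23, 2.67], [-1.56, 4.7], [0.09, 2.69], [-2.92, 2.92]. Speed limits (rad/s): [1.89, 1.89, 2.39, 3.01, 3.01, 3.01].

INTERFACE

Orientations are given as a rotation vector (axis times angle).
In Python, from cell import robot gives the robot as it stands.
- The arm moves only by the tool apply_moves, never from a script. Its argument "motion" is a list that holds one entry, the list of rows, each a list of 7 numbers: the opening, from -1 (shut) to 1 (fully open), then the shift along the tool's x, y, z scaled (see below), then the turn, a rotation vector about the tool's x, y, z scaled (see below). A call has 1 to 12 rows; each row is the pose to reach, as a shift and turn from the pose commanded when the call began, along the tool's axes at that moment, turning the shorter way round; what a row does not reach only later rows make up. The controller multiplies each number of a shift by 1 m and each number of a turn by pi rad. A row lasts 1/10 s, in which the tool goes at most 50 mm and 8.59 degrees, less where a joint would pass 70% of its speed; a pose out of reach is approached as far as the arm can. A call with a number of a shift or a turn outside -1 to 1 is refused whole. A call with a gripper value outside its range is refused whole. The fingers move at their own pace and stop on an object; "squeeze" is the grip in N (left out, the last holds). Time passes only in rows, so rows that repeat a pose let the fingers close. It gives the time, the measured TCP pose, the force, the opening and the grip force at its end, in the units of the state.
- robot.read_state(): the state, without advancing time (a new reading comes with each control period).
- robot.snapshot(name): name is "side" or "top"; returns a dict with "image" (420x560x3 uint8, blue, green, red), "mtx" (3x3 intrinsics, pixels), "T" (4x4, takes a point from camera to world coordinates). Camera axes: x right, y up, looking along -z (the intrinsics and any distortion apply to the point x, -y, -z); pixel columns grow to the right and rows downward; lengths in m; the calibration is good to about 2 mm. A picture is of the moment at which its call begins. There is no depth.
- robot.hand_in(): hands the job in; it is judged then, once.
Trained networks look in the newest picture that a camera, given by its name, has taken for a name from the list of things; names that differ only in an ending like _2 or _b are one class to them, and where a whole thing is asked for, a point or a joint stands for the part that bears it (a point fixed in the world has none). Each returns a list of dicts, best first, with "p" (0 to 1); they miss things now and then, are a little off and sometimes report something else, mostly with a low value. They report only what shows in the picture. A call takes as long as a camera call.
- robot.boxes_of(query, camera): "position" ([x, y, z] in m, in world coordinates, good to about 4 mm: the middle of the surface that is visible of it).
- robot.masks_of(query, camera): "pixels" (420x560 bool, what is visible of it).
- robot.place_of(query, camera): "position" ([x, y, z] in m, in world coordinates, good to about 4 mm: a listed point, or the origin of a listed thing).
The state is a dict: "time_s": time; "joint_pos": joint angles; "joint_velocities": joint speeds; "tau": joint torques, N m; "ee_pos": TCP position; "ee_rot": TCP orientation; "force": force on the tool from outside, world axes, zero at the start; "ft_torque": the same for the moment, N m; "width": finger opening in m; "gripper_force": force on a finger pad.
Only numpy, scipy, OpenCV 4.12 (cv2) and the standard library are available. Lean on these libraries where they do the work, as an engineer would, in place of code of your own. Each camera call takes 0.05 s, during which the arm holds its last target. There are 200 camera calls.

TASK

Weigh the stock of nozzle caps: take the brush from its holder, brush out the empty white bin with at least two full up-and-down strokes inside it right down to its floor, and stand the brush back in the holder. Then stand every tin upright in the bin while the bin is on the shelf. Last, carry the bin by its grip to the spring scale, hang the peak of its bail on the hook and let it down slowly, without the pointer jumping, until it hangs free and still and the pointer has settled; leave the scraper, opener and cap set where they are.

Things in the scene. Friction and masses are not known exactly. Their poses are not given: they have to be found in the camera images.
- bin: White plastic lift-out stock bin, open on top, 130 mm along its x, 300 along its y, walls 50 high and 5 thick, floor 5 thick, 0.35 kg, loose. Origin: centre of its underside, z up. A rigid wire bail stands over its middle (y = 0); the halves either side of it are open from above.
- bin_eye (a point): Underside of the bail's peak, 165 mm above the bin's underside: what hangs on the hook. Axes as the bin's. The bail is 8 mm steel wire in the bin's x-z plane: uprights outside the long walls (x = +-67) up to 108 mm, then an inverted V to the peak in the middle.
- bin_grip (a point): Centre of the black grip block on a short stem above the bail's peak, 225 mm above the bin's underside; the block is 30 (x) by 20 (y) by 40 (z) mm. Axes as the bin's.
- brush: Dusting brush standing upright in its holder: round dark bristle head 37 mm across and 60 long at the bottom, then a square wooden handle 18 by 18 mm up to 225 mm. 0.07 kg. Origin: centre of the bristle end (bottom), z up along the handle, handle faces square to its x and y.
- brush_grip (a point): Point on the brush's handle axis 195 mm above the bristle end (30 mm below the handle's top).
- holder: Fixed grey plastic cup on the shelf in which the brush stands: 64 mm across (84 at its thin foot), 70 high, round well 52 mm across, its floor 6 mm above the shelf. Origin: centre of its underside.
- scale_hook (a joint): How far the spring scale's hook has sunk (m): 0 empty at the top, up to 0.055. About 250 N/m: roughly 0.04 m for each kg hung on it, settles within a second; a bin let go off balance swings on the hook for some seconds. The red pointer on the column moves with it.
- hook_seat (a point): Top of the hook's 8 mm wire at the middle of its 42 mm level seat; 250 mm above the shelf when empty, sinks with the hook. The hook points along this point's -y, where its tip turns up 14 mm; at the +y end the wire steps up 22 mm and runs on to the spring scale's white column (face 185 mm from here along +y, 360 high, grey foot).
- scraper: Bystander: yellow plastic scraper, 150 mm long, lying flat, loose. Origin on its underside.
- opener: Bystander: small steel cartridge opener, 105 mm long, 6 thick, lying flat, loose.
- capset: Bystander: clear plastic box with three nozzle caps on it, 90 by 60 by 47 mm, loose.
- tin1: Plain metal tin with nozzle caps in it, upright closed cylinder 48 mm across and 40 high, about 0.1 kg. Two to four of the four tins are there. Origin: centre of its underside.
- tin2: Plain metal tin with nozzle caps in it, upright closed cylinder 48 mm across and 40 high, about 0.1 kg. Two to four of the four tins are there. Origin: centre of its underside.
- tin3: Plain metal tin with nozzle caps in it, upright closed cylinder 48 mm across and 40 high, about 0.1 kg. Two to four of the four tins are there. Origin: centre of its underside.
- tin4: Plain metal tin with nozzle caps in it, upright closed cylinder 48 mm across and 40 high, about 0.1 kg. Two to four of the four tins are there. Origin: centre of its underside.

How it is judged:
On the way, in this order (a step that is already met when the one before it is completed fails the run):
1. The brush's end is pushed down to the floor inside the bin (x of brush in the frame of bin between -0.06 and 0.06 m and y of brush in the frame of bin between -0.14 and 0.14 m and z of brush in the frame of bin between -0.01 and 0.02 m), for 0.05 s.
2. The brush is drawn up at least 40 mm off the bin's floor, still over the inside of the bin (x of brush in the frame of bin between -0.06 and 0.06 m and y of brush in the frame of bin between -0.14 and 0.14 m and z of brush in the frame of bin between 0.045 and 0.16 m), for 0.05 s.
3. The brush is down on the bin's floor a second time (all of step 1), for 0.05 s.
4. The brush stands in its holder again, let go (horizontal distance between brush and holder below 0.02 m and height (world z) of brush below 0.02 m and angle between brush's own z axis and vertical below 0.25 rad and contact force between the fingers and brush below 0.1 N), for 0.2 s.
5. Every tin stands upright on the bin's floor, the bin still on the shelf and not held (x of tin1 in the frame of bin between -0.06 and 0.06 m and y of tin1 in the frame of bin between -0.14 and 0.14 m and z of tin1 in the frame of bin between -0.005 and 0.018 m and angle between the z axis of each of tin1, tin2, tin3, tin4 and the z axis of bin, either way round below 0.3 rad and x of tin2 in the frame of bin between -0.06 and 0.06 m and y of tin2 in the frame of bin between -0.14 and 0.14 m and z of tin2 in the frame of bin between -0.005 and 0.018 m and x of tin3 in the frame of bin between -0.06 and 0.06 m and y of tin3 in the frame of bin between -0.14 and 0.14 m and z of tin3 in the frame of bin between -0.005 and 0.018 m and x of tin4 in the frame of bin between -0.06 and 0.06 m and y of tin4 in the frame of bin between -0.14 and 0.14 m and z of tin4 in the frame of bin between -0.005 and 0.018 m and height (world z) of bin below 0.015 m and contact force between the fingers and bin below 0.1 N), for 0.2 s.
6. The loaded bin hangs by its bail on the scale's hook and bin and pointer are at rest (distance between bin_eye and hook_seat below 0.03 m and value of joint scale_hook above 0.014 m and height (world z) of bin above 0.02 m and angle between bin's own z axis and vertical below 0.4 rad and velocity of joint scale_hook between -0.012 and 0.012 m/s and linear speed of bin below 0.04 m/s and x of tin1 in the frame of bin between -0.06 and 0.06 m and y of tin1 in the frame of bin between -0.14 and 0.14 m and z of tin1 in the frame of bin between -0.005 and 0.018 m and angle between the z axis of each of tin1, tin2, tin3, tin4 and the z axis of bin, either way round below 0.3 rad and x of tin2 in the frame of bin between -0.06 and 0.06 m and y of tin2 in the frame of bin between -0.14 and 0.14 m and z of tin2 in the frame of bin between -0.005 and 0.018 m and x of tin3 in the frame of bin between -0.06 and 0.06 m and y of tin3 in the frame of bin between -0.14 and 0.14 m and z of tin3 in the frame of bin between -0.005 and 0.018 m and x of tin4 in the frame of bin between -0.06 and 0.06 m and y of tin4 in the frame of bin between -0.14 and 0.14 m and z of tin4 in the frame of bin between -0.005 and 0.018 m), for 0.5 s.
At the end, for the whole second after the job is handed in: Bin hangs by its bail on the hook (eye within 30 mm of the seat middle), 20 mm clear of the shelf, tilt under 0.4 rad, hook sunk over 14 mm and at rest (12 mm/s; bin 40 mm/s); every tin upright on the bin floor (0.3 rad); brush stands in its holder (20 mm, 0.25 rad) (all of step 6 and horizontal distance between brush and holder below 0.02 m and height (world z) of brush below 0.02 m and angle between brush's own z axis and vertical below 0.25 rad); the robot touches nothing.
It fails at once if The scale's hook jumps down faster than 0.2 m/s (the load was dropped on it) (velocity of joint scale_hook above 0.2 m/s).
It fails at once if The scraper is shifted more than 30 mm (distance of scraper from where it was at the start of the episode above 0.03 m).
It fails at once if The opener is shifted more than 30 mm (distance of opener from where it was at the start of the episode above 0.03 m).
It fails at once if The capset is shifted more than 30 mm (distance of capset from where it was at the start of the episode above 0.03 m).
Of tin1, tin2, tin3, tin4 only 2 to 4 are there at a start; the rules pass over those that are not, and their reading is None.
At some moment in a run one of tin1, tin2, tin3, tin4 may be knocked a few centimetres aside while the robot is not near it.
It also fails if it takes over 210 s, if anything falls off the work surface, if the arm or the gripper's body presses on something with over 40 N, if the wrist force passes 120 N, or if a joint passes its speed limit or range.

## Working session

There is one attempt and no reset: what is moved stays moved. The work goes in short steps, Python scripts to look and compute and a tool call to move; the robot and the scene stay as the last step left them, time stands still between calls to the robot, and variables do not carry over. Pictures are saved under pics/ and viewed, at most 14 in all, crops included, and the job is handed in when it is done.

Besides the shell and the picture viewer there is one more tool, called after ">>>" as a command line: name --argument value ..., lists and objects as JSON in quotes. apply_moves: Moves the arm, as the interface text tells. Shifts and turns lie within -1 to 1; 1 stands for 1 m of shift or pi rad of turn. Its arguments: {"type":"object","properties":{"motion":{"type":"array","items":{"type":"array","items":{"type":"array","items":{"type":"number","minimum":-1,"maximum":1}}}},"squeeze":{"type":"number"}},"required":["motion"]}

```bash
mkdir -p pics; ls
python3 - <<'E'
from cell import robot
import cv2, numpy as np
s=robot.read_state(); print({k:np.round(v,3) for k,v in s.items()})
for c in ("top","side"):
    d=robot.snapshot(c); cv2.imwrite(f"pics/{c}0.png",d["image"]); print(c,np.round(d["T"],3).tolist(),np.round(d["mtx"],1).tolist())
    for q in ["bin","bin_eye","bin_grip","brush","brush_grip","holder","hook_seat","scraper","opener","capset","tin1"]:
        print(q,[(round(float(r["p"]),2),np.round(r["position"],3).tolist()) for r in robot.place_of(q,c)][:5])
E
```

```text
pics
{'time_s': np.float64(0.0), 'joint_pos': array([ 1.101,  0.481,  1.597, -0.   ,  1.065, -0.047]), 'joint_velocities': array([ 0.   ,  0.002,  0.   ,  0.   ,  0.   , -0.001]), 'tau': array([-1.0000e-03, -9.5066e+01, -4.3019e+01, -0.0000e+00,  1.2000e-02,
       -0.0000e+00]), 'ee_pos': array([0.267, 0.592, 0.239]), 'ee_rot': array([-6.590e-01, -3.071e+00,  2.000e-03]), 'force': array([-0.541, -0.776, -0.427]), 'ft_torque': array([ 0.033, -0.052, -0.03 ]), 'gripper_force': np.float64(0.0), 'width': np.float64(0.085)}
top [[0.006, 0.984, -0.179, 0.286], [-1.0, 0.007, 0.004, 0.034], [0.005, 0.179, 0.984, 1.609], [0.0, 0.0, 0.0, 1.0]] [[516.7, 0.0, 274.5], [0.0, 516.7, 211.3], [0.0, 0.0, 1.0]]
bin [(0.96, [0.475, -0.035, 0.001])]
bin_eye [(0.93, [0.48, -0.037, 0.165])]
bin_grip [(0.71, [0.481, -0.036, 0.219])]
brush [(0.55, [0.677, -0.043, 0.011])]
brush_grip [(0.55, [0.679, -0.034, 0.2]), (0.43, [0.375, 0.214, -0.004]), (0.2, [0.677, -0.042, 0.01])]
holder [(0.61, [0.679, -0.041, -0.002]), (0.39, [0.678, -0.04, 0.008]), (0.22, [0.437, -0.273, -0.001])]
hook_seat [(0.83, [0.518, 0.27
[... 448 characters left out ...]
844, 0.537, 0.836], [0.0, 0.0, 0.0, 1.0]] [[427.1, 0.0, 283.9], [0.0, 427.1, 208.3], [0.0, 0.0, 1.0]]
bin [(0.57, [0.481, -0.04, 0.0])]
bin_eye [(0.79, [0.479, -0.039, 0.16])]
bin_grip [(0.58, [0.479, -0.036, 0.224])]
brush [(0.87, [0.683, -0.038, 0.008])]
brush_grip [(0.72, [0.683, -0.036, 0.201])]
holder [(0.67, [0.685, -0.035, -0.001])]
hook_seat [(0.82, [0.518, 0.279, 0.251])]
scraper [(0.72, [0.756, -0.27, -0.005]), (0.37, [0.676, -0.037, 0.201]), (0.26, [0.478, -0.037, 0.001])]
opener [(0.63, [0.373, 0.209, -0.001])]
capset [(0.65, [0.734, 0.135, -0.001])]
tin1 [(0.91, [0.573, -0.274, -0.004]), (0.85, [0.437, -0.276, 0.0]), (0.55, [0.416, -0.382, 0.003]), (0.46, [0.735, 0.135, 0.001])]
```

View pics/top0.png

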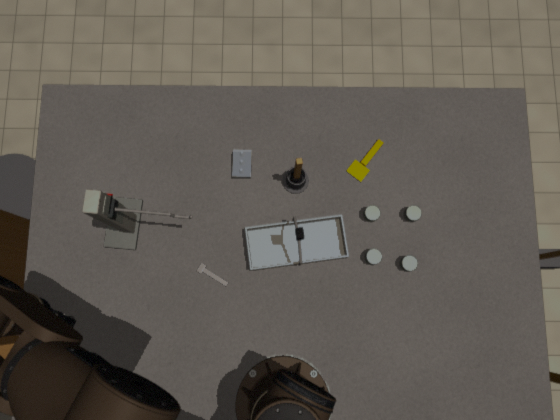

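View pics/side0.png

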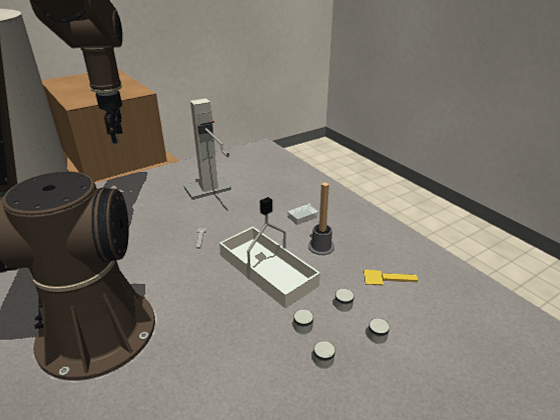

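The top view shows the bin at (296,242), turned about 6°. The brush is at (297,175), four tins are at (372,213), (413,213), (374,257) and (409,264), and the hook runs from (115,210) to its tip at (189,216). In the side view all tins are upright and the brush is in its cup. Next I'll measure the yaws.

```bash
cat > h.py <<'E'
from cell import robot
import cv2, numpy as np
from scipy.spatial.transform import Rotation as R
def ray_z(d,uv,z):
    uv=np.atleast_2d(uv).astype(float); K=d["mtx"]; T=np.array(d["T"])
    v=np.c_[(uv[:,0]-K[0][2])/K[0][0],-(uv[:,1]-K[1][2])/K[1][1],-np.ones(len(uv))]@T[:3,:3].T
    return T[:3,3]+v*((z-T[2,3])/v[:,2])[:,None]
def go(p,yaw=None):
    """shift/turn (scaled) from the measured pose to TCP p, tool down, tool y at world yaw (deg)"""
    s=robot.read_state(); R0=R.from_rotvec(s["ee_rot"])
    sh=R0.inv().apply(np.array(p)-s["ee_pos"])
    t=np.zeros(3)
    if yaw is not None:
        a=np.radians(yaw-90); R1=R.from_euler("z",a)*R.from_rotvec([0,np.pi,0])
        t=(R0.inv()*R1).as_rotvec()/np.pi
    return np.round(sh,4).tolist(),np.round(t,4).tolist()
def st():
    s=robot.read_state(); y=R.from_rotvec(s["ee_rot"]).as_matrix()
    print("t",round(float(s["time_s"]),2),"p",np.round(s["ee_pos"],4),"yaw",round(float(np.degrees(np.arctan2(y[1,1],y[0,1]))),1),"zt",np.round(y[:,2],3),"F",np.round(s["force"],1),"w",round(float(s["width"]),4),"g",round(float(s["gripper_force"]),1))
def tins():
    out={}
    for c in ("top","side"):
        robot.snapshot(c)
        out[c]=[(round(float(r["p"]),2),np.round(r["position"],3).tolist()) for r in robot.place_of("tin1",c)]
    return out
E
python3 - <<'E'
from h import *
d=robot.snapshot("top"); im=d["image"]
m=robot.masks_of("bin","top")[0]["pixels"].astype(np.uint8)
m=cv2.morphologyEx(m,cv2.MORPH_OPEN,np.ones((9,9)))
c=max(cv2.findContours(m,0,1)[0],key=cv2.contourArea)
P=ray_z(d,c[:,0],0.05)[:,:2]; r=cv2.minAreaRect((P*1000).astype(np.float32)); print("bin",r)
h=robot.masks_of("hook_seat","top"); print(len(h))
for q in h[:2]:
    ys,xs=np.nonzero(q["pixels"]); print(q["p"],xs.min(),xs.max(),ys.min(),ys.max())
a=cv2.resize(im[190:235,80:210],None,fx=5,fy=5,interpolation=cv2.INTER_CUBIC)
b=cv2.resize(im[145:200,270:325],None,fx=5,fy=5,interpolation=cv2.INTER_CUBIC)
o=np.zeros((510,655,3),np.uint8); o[:225,:650]=a; o[230:505,:275]=b
s=robot.snapshot("side")["image"]
e=cv2.resize(s[178:238,300:345],None,fx=4.5,fy=4.5,interpolation=cv2.INTER_CUBIC); o[230:230+e.shape[0],300:300+e.shape[1]]=e
cv2.imwrite("pics/crop1.png",np.clip(o.astype(int)*2,0,255).astype(np.uint8))
E
```

```text
bin ((475.49725341796875, -38.712615966796875), (137.65011596679688, 299.49859619140625), 8.26215648651123)
1
0.93 109 191 195 218
```

View pics/crop1.png

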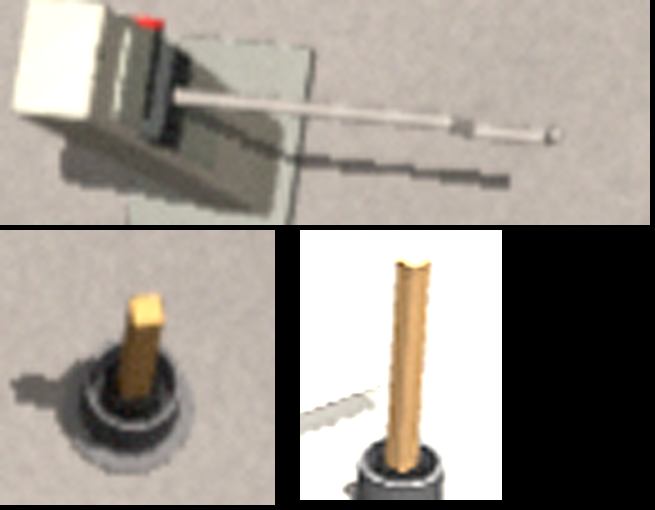

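The crop shows the wire running from (115,209) to (170,215) with the seat ending at about (190,217), so the hook yaw is about -6°. The handle's top face is turned about +7°.

Run:
```python
from h import *
d=robot.snapshot("top")
a=ray_z(d,[(115,209.4),(170,215)],0.268)[:,:2]; b=ray_z(d,[(173,215.6),(188,217.1)],0.248)[:,:2]
for q in (a,b): v=q[0]-q[1]; print("hook",np.round(q,4).tolist(),np.degrees(np.arctan2(-v[0],v[1])))
m=robot.masks_of("bin","top")[0]["pixels"].astype(np.uint8)
c=max(cv2.findContours(m,0,1)[0],key=cv2.contourArea)
P=ray_z(d,c[:,0],0.05)[:,:2]-[0.477,-0.038]
for w in range(3):
    th=np.radians(7) if w==0 else np.radians(np.mean(angs))
    Q=P@np.array([[np.cos(th),-np.sin(th)],[np.sin(th),np.cos(th)]]); angs=[]; res=[]
    for sgn in (1,-1):
        k=(abs(Q[:,0]*sgn-0.065)<0.008)&(abs(Q[:,1])<0.125)&(abs(Q[:,1])>0.02)
        f=cv2.fitLine((Q[k]*1000).astype(np.float32),cv2.DIST_HUBER,0,.01,.01).ravel(); angs.append(np.degrees(th)-np.degrees(np.arctan(f[0]/f[1]))); res.append(f[2]-f[3]*f[0]/f[1])
    print(angs,res,Q[:,1].min(),Q[:,1].max())
st(); print(go([0.50,0.1,0.36],97))
print(go([0.68,-0.038,0.30],97))
```

```text
hook [[0.5322, 0.4489], [0.5183, 0.3035]] -5.471370289037039
hook [[0.5202, 0.2994], [0.5164, 0.2593]] -5.366933256146828
[np.float64(8.15341830253601), np.float64(8.033432364463806)] [np.float32(62.856247), np.float32(-67.37035)] -0.15165074541433124 0.15049056739943042
[np.float64(8.153419211506844), np.float64(8.063511611893773)] [np.float32(62.843544), np.float32(-67.32289)] -0.15096932458288248 0.1495691371214864
[np.float64(8.153419208712876), np.float64(8.06351161468774)] [np.float32(62.843533), np.float32(-67.3229)] -0.1509595677097183 0.14955608227069433
t 1.5 p [0.2667 0.5928 0.2393] yaw 65.8 zt [ 0.  0. -1.] F [ 0.4 -0.8 -0.5] w 0.0854 g 0.0
([-0.4149, -0.3536, -0.1207], [0.0, 0.0, -0.1735])
([-0.6357, -0.4056, -0.0607], [0.0, 0.0, -0.1735])
```

>>> apply_moves --motion '[[[1,-0.39,-0.42,-0.161,0,0,-0.1735],[1,-0.39,-0.42,-0.161,0,0,-0.1735],[1,-0.39,-0.42,-0.161,0,0,-0.1735],[1,-0.39,-0.42,-0.161,0,0,-0.1735],[1,-0.39,-0.42,-0.161,0,0,-0.1735],[1,-0.39,-0.42,-0.161,0,0,-0.1735],[1,-0.39,-0.42,-0.161,0,0,-0.1735],[1,-0.39,-0.42,-0.161,0,0,-0.1735],[1,-0.39,-0.42,-0.161,0,0,-0.1735],[1,-0.39,-0.42,-0.161,0,0,-0.1735],[1,-0.39,-0.42,-0.161,0,0,-0.1735],[1,-0.39,-0.42,-0.161,0,0,-0.1735]]]' --squeeze 30

```text
time_s: 2.7
ee_pos: [0.4502, 0.0476, 0.4013]
ee_rot: [-0.192, 3.135, -0.0]
force: [0.5, 0.1, 0.4]
width: 0.0854
gripper_force: 0.0
```

Run:
```python
from h import *
st(); print(go([0.68,-0.038,0.30],97))
```

```text
t 2.7 p [0.4502 0.0476 0.4013] yaw 97.0 zt [ 0.001  0.    -1.   ] F [0.5 0.1 0.4] w 0.0854 g 0.0
([-0.2175, -0.113, 0.1015], [-0.0, 0.0003, -0.0])
```

>>> apply_moves --motion '[[[1,-0.219,-0.111,0.1,0,0,0],[1,-0.219,-0.111,0.1,0,0,0],[1,-0.219,-0.111,0.1,0,0,0],[1,-0.219,-0.111,0.1,0,0,0],[1,-0.219,-0.111,0.1,0,0,0],[1,-0.219,-0.111,0.1,0,0,0],[1,-0.219,-0.111,0.15,0,0,0],[1,-0.219,-0.111,0.18,0,0,0],[1,-0.219,-0.111,0.211,0,0,0],[1,-0.219,-0.111,0.211,0,0,0],[-1,-0.219,-0.111,0.211,0,0,0],[-1,-0.219,-0.111,0.211,0,0,0]]]' --squeeze 30

```text
time_s: 3.9
ee_pos: [0.6819, -0.0338, 0.1915]
ee_rot: [-0.192, 3.133, -0.001]
force: [0.8, -1.0, 0.2]
width: 0.0594
gripper_force: 0.0
```

>>> apply_moves --motion '[[[-1,0,0,0,0,0,0],[-1,0,0,0,0,0,0],[-1,0,0,0,0,0,0],[-1,0,0,0,0,0,0],[-1,0,0,0,0,0,0],[-1,0,0,0,0,0,0]]]'

```text
time_s: 4.5
ee_pos: [0.6814, -0.034, 0.1903]
ee_rot: [-0.192, 3.134, -0.001]
force: [-0.2, -2.3, 7.5]
width: 0.0179
gripper_force: 31.2
```

Run:
```python
from h import *
st()
im=[cv2.resize(robot.snapshot(c)["image"],None,fx=.7,fy=.7) for c in ("top","side")]
cv2.imwrite("pics/g1.png",np.hstack(im))
```

```text
t 4.5 p [ 0.6814 -0.034   0.1903] yaw 97.0 zt [ 0.001 -0.001 -1.   ] F [-0.2 -2.3  7.5] w 0.0179 g 31.2
```

View pics/g1.png

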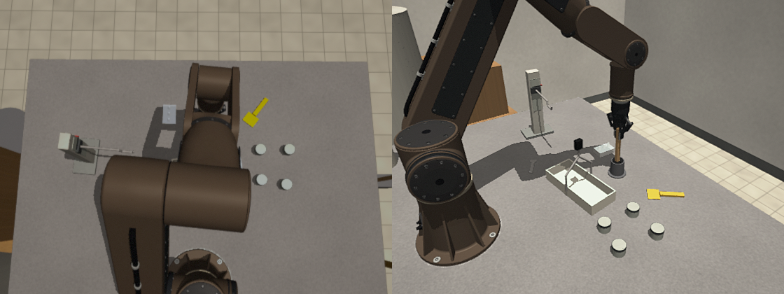

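>>> apply_moves --motion '[[[-1,0,0,-0.04,0,0,0],[-1,0,0,-0.08,0,0,0],[-1,0,0,-0.12,0,0,0],[-1,0,0,-0.12,0,0,0],[-1,0.05,0.026,-0.12,0,0,0],[-1,0.09,0.047,-0.12,0,0,0],[-1,0.13,0.068,-0.12,0,0,0],[-1,0.17,0.089,-0.12,0,0,0],[-1,0.205,0.106,-0.12,0,0,0],[-1,0.205,0.106,-0.12,0,0,0],[-1,0.205,0.106,-0.12,0,0,0],[-1,0.205,0.106,-0.12,0,0,0]]]' --squeeze 50

```text
time_s: 5.8
ee_pos: [0.4653, 0.0463, 0.3093]
ee_rot: [-0.192, 3.135, -0.0]
force: [0.8, -0.2, -0.1]
width: 0.0173
gripper_force: 49.3
```

Run:
```python
from h import *
st()
for c in ("side","top"):
    robot.snapshot(c)
    for q in ("brush","bin","bin_eye"): print(c,q,[(round(float(r["p"]),2),np.round(r["position"],3).tolist()) for r in robot.place_of(q,c)][:3])
cv2.imwrite("pics/b1.png",robot.snapshot("side")["image"])
```

```text
t 5.8 p [0.4653 0.0463 0.3093] yaw 97.0 zt [ 0.001 -0.    -1.   ] F [ 0.8 -0.2 -0.1] w 0.0173 g 49.3
side brush [(0.75, [0.468, 0.043, 0.127])]
side bin [(0.62, [0.48, -0.038, 0.002]), (0.21, [0.371, 0.209, 0.001])]
side bin_eye [(0.87, [0.481, -0.04, 0.163])]
top brush [(0.45, [0.462, 0.041, 0.127]), (0.4, [0.518, 0.278, 0.245])]
top bin [(0.59, [0.475, -0.035, 0.002]), (0.43, [0.419, -0.383, -0.002])]
top bin_eye [(0.74, [0.482, -0.037, 0.168]), (0.46, [0.462, 0.042, 0.125])]
```

View pics/b1.png

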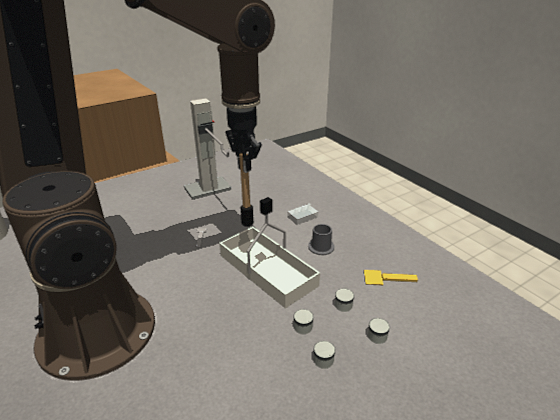

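The brush is over the +y half of the bin with its end at z≈0.127, so I'll make the strokes.

>>> apply_moves --motion '[[[-1,0,0,0.04,0,0,0],[-1,0,0,0.08,0,0,0],[-1,0,0,0.105,0,0,0],[-1,0,0,0.117,0,0,0],[-1,0,0,0.117,0,0,0],[-1,0,0,0.117,0,0,0]]]'

```text
time_s: 6.85
ee_pos: [0.4646, 0.0465, 0.1924]
ee_rot: [0.192, -3.135, -0.0]
force: [-0.3, -0.1, -1.1]
width: 0.0173
gripper_force: 49.4
```

>>> apply_moves --motion '[[[-1,0,0,0.003,0,0,0],[-1,0,0,0.003,0,0,0],[-1,0,0,-0.04,0,0,0],[-1,0,0,-0.08,0,0,0],[-1,0,0,-0.08,0,0,0],[-1,0,0,-0.08,0,0,0],[-1,0,0,-0.08,0,0,0],[-1,0,0,-0.04,0,0,0],[-1,0,0,-0.01,0,0,0],[-1,0,0,0.002,0,0,0],[-1,0,0,0.002,0,0,0],[-1,0,0,0.002,0,0,0]]]'

```text
time_s: 8.05
ee_pos: [0.4636, 0.0464, 0.189]
ee_rot: [0.192, -3.133, -0.0]
force: [0.3, 0.4, 0.3]
width: 0.0171
gripper_force: 49.3
```

Run:
```python
from h import *
st()
robot.snapshot("side")
for q in ("brush_grip","bin"): print(q,[(round(float(r["p"]),2),np.round(r["position"],3).tolist()) for r in robot.place_of(q,"side")][:3])
```

```text
t 8.05 p [0.4636 0.0464 0.189 ] yaw 97.0 zt [-0.003 -0.    -1.   ] F [0.3 0.4 0.3] w 0.0171 g 49.3
brush_grip [(0.59, [0.46, 0.046, 0.205])]
bin [(0.94, [0.48, -0.041, 0.0])]
```

>>> apply_moves --motion '[[[-1,0,0,-0.04,0,0,0],[-1,0,0,-0.08,0,0,0],[-1,0,0,-0.12,0,0,0],[-1,0,0,-0.12,0,0,0],[-1,-0.04,-0.021,-0.12,0,0,0],[-1,-0.08,-0.042,-0.12,0,0,0],[-1,-0.12,-0.063,-0.12,0,0,0],[-1,-0.16,-0.084,-0.12,0,0,0],[-1,-0.206,-0.108,-0.12,0,0,0],[-1,-0.206,-0.108,-0.12,0,0,0],[-1,-0.206,-0.108,-0.12,0,0,0],[-1,-0.206,-0.108,-0.12,0,0,0]]]'

```text
time_s: 9.4
ee_pos: [0.6811, -0.0352, 0.3098]
ee_rot: [0.192, -3.134, -0.001]
force: [-0.3, -0.1, -1.1]
width: 0.0173
gripper_force: 49.4
```

Run:
```python
from h import *
st(); print(go([0.682,-0.036,0.192],97))
robot.snapshot("side"); robot.snapshot("top")
for c in ("side","top"):
  for q in ("brush","holder"): print(c,q,[(round(float(r["p"]),2),np.round(r["position"],3).tolist()) for r in robot.place_of(q,c)][:2])
```

```text
t 9.4 p [ 0.6811 -0.0352  0.3098] yaw 97.0 zt [-0.001  0.    -1.   ] F [-0.3 -0.1 -1.1] w 0.0173 g 49.4
([-0.001, -0.0009, 0.1178], [0.0001, -0.0004, 0.0001])
side brush [(0.95, [0.68, -0.04, 0.13]), (0.54, [0.574, -0.274, -0.001])]
side holder [(0.75, [0.683, -0.032, -0.001]), (0.39, [0.68, -0.036, 0.128])]
top brush [(0.49, [0.678, -0.038, 0.131])]
top holder []
```

>>> apply_moves --motion '[[[-1,-0.001,0.001,0.03,0,0,0],[-1,-0.001,0.001,0.06,0,0,0],[-1,-0.001,0.001,0.085,0,0,0],[-1,-0.001,0.001,0.105,0,0,0],[-1,-0.001,0.001,0.117,0,0,0],[-1,-0.001,0.001,0.117,0,0,0],[-1,-0.001,0.001,0.117,0,0,0]]]'

```text
time_s: 10.4
ee_pos: [0.6834, -0.0345, 0.1942]
ee_rot: [-0.192, 3.135, -0.0]
force: [-0.2, -0.3, -0.7]
width: 0.0171
gripper_force: 49.5
```

Run:
```python
from h import *
st()
im=robot.snapshot("side")["image"]
cv2.imwrite("pics/h1.png",cv2.resize(im[120:300,260:440],None,fx=3,fy=3))
```

```text
t 10.4 p [ 0.6834 -0.0345  0.1942] yaw 97.0 zt [ 0.001 -0.    -1.   ] F [-0.2 -0.3 -0.7] w 0.0171 g 49.5
```

View pics/h1.png

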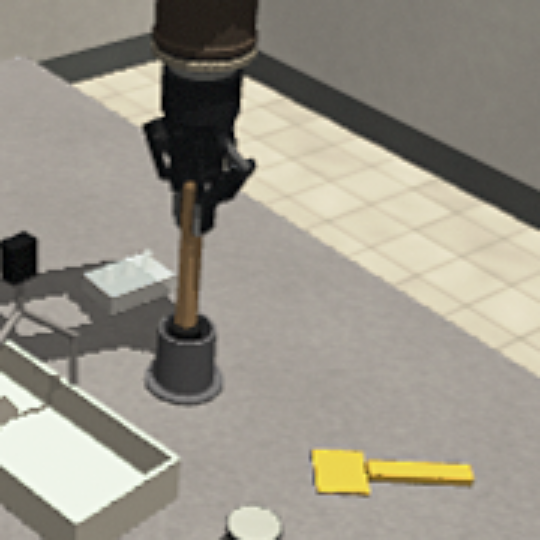

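The brush is inside the cup (crop 187,340), so I'll release it and lift away.

>>> apply_moves --motion '[[[-1,0,0,0.003,0,0,0],[-1,0,0,0.003,0,0,0],[0.2,0,0,0.003,0,0,0],[0.2,0,0,0.003,0,0,0],[0.2,0,0,0.003,0,0,0],[0.2,0,0,0.003,0,0,0],[0.2,0,0,0.003,0,0,0],[0.2,0,0,-0.03,0,0,0],[0.2,0,0,-0.07,0,0,0],[0.2,0,0,-0.11,0,0,0],[0.2,0,0,-0.11,0,0,0]]]' --squeeze 30

```text
time_s: 11.55
ee_pos: [0.6855, -0.0347, 0.3095]
ee_rot: [-0.191, 3.127, -0.002]
force: [0.7, 0.0, 0.4]
width: 0.0507
gripper_force: 0.0
```

Run:
```python
from h import *
st(); print(tins())
for c in ("side","top"):
  for q in ("brush","brush_grip","bin","bin_eye"): print(c,q,[(round(float(r["p"]),2),np.round(r["position"],3).tolist()) for r in robot.place_of(q,c)][:2])
```

```text
t 11.55 p [ 0.6855 -0.0347  0.3095] yaw 97.0 zt [ 0.009 -0.001 -1.   ] F [0.7 0.  0.4] w 0.0507 g 0.0
{'top': [(0.67, [0.44, -0.272, -0.0]), (0.55, [0.575, -0.402, 0.006]), (0.54, [0.416, -0.384, -0.003]), (0.53, [0.572, -0.272, -0.003])], 'side': [(0.84, [0.567, -0.406, 0.002]), (0.8, [0.44, -0.275, -0.001]), (0.67, [0.571, -0.274, -0.001])]}
side brush [(0.92, [0.683, -0.037, 0.01])]
side brush_grip [(0.91, [0.681, -0.034, 0.2])]
side bin [(0.94, [0.48, -0.039, 0.0])]
side bin_eye [(0.71, [0.756, -0.271, -0.0]), (0.59, [0.478, -0.039, 0.163])]
top brush [(0.72, [0.736, 0.134, -0.003])]
top brush_grip [(0.62, [0.681, -0.032, 0.2])]
top bin [(0.22, [0.575, -0.403, 0.003])]
top bin_eye []
```

Run:
```python
from h import *
st(); print(go([0.572,-0.273,0.017],98))
```

```text
t 12.15 p [ 0.6829 -0.0345  0.3029] yaw 97.0 zt [-0.001  0.    -1.   ] F [ 0.1 -0.4 -0.8] w 0.0511 g 0.0
([0.139, -0.2232, 0.2859], [0.0, -0.0002, -0.0055])
```

>>> apply_moves --motion '[[[0.7,0.139,-0.223,0,0,0,-0.0055],[0.7,0.139,-0.223,0,0,0,-0.0055],[0.7,0.139,-0.223,0,0,0,-0.0055],[0.7,0.139,-0.223,0.02,0,0,-0.0055],[0.7,0.139,-0.223,0.05,0,0,-0.0055],[0.7,0.139,-0.223,0.1,0,0,-0.0055],[0.7,0.139,-0.223,0.15,0,0,-0.0055],[0.7,0.139,-0.223,0.19,0,0,-0.0055],[0.7,0.139,-0.223,0.225,0,0,-0.0055],[0.7,0.139,-0.223,0.225,0,0,-0.0055],[0.7,0.139,-0.223,0.225,0,0,-0.0055]]]'

```text
time_s: 13.25
ee_pos: [0.5723, -0.2728, 0.0787]
ee_rot: [0.219, -3.133, -0.001]
force: [0.3, 0.1, 0.7]
width: 0.0723
gripper_force: 0.0
```

Run:
```python
from h import *
print(tins()); st(); print(go([0.572,-0.273,0.017],98))
```

```text
{'top': [], 'side': [(0.98, [0.568, -0.407, 0.001]), (0.81, [0.418, -0.382, -0.0]), (0.7, [0.573, -0.275, -0.001])]}
t 13.45 p [ 0.5737 -0.2734  0.0809] yaw 98.0 zt [ 0.003 -0.002 -1.   ] F [ 0.5  0.4 -0.3] w 0.0723 g 0.0
([0.0019, 0.0008, 0.0639], [-0.0007, 0.001, 0.0])
```

>>> apply_moves --motion '[[[0.7,0.001,0,0.03,0,0,0],[0.7,0.001,0,0.05,0,0,0],[0.7,0.001,0,0.061,0,0,0],[0.7,0.001,0,0.061,0,0,0],[0.7,0.001,0,0.061,0,0,0],[-1,0.001,0,0.061,0,0,0],[-1,0.001,0,0.061,0,0,0],[-1,0.001,0,0.061,0,0,0],[-1,0.001,0,0.061,0,0,0],[-1,0.001,0,0.061,0,0,0],[-1,0.001,0,0.061,0,0,0]]]' --squeeze 30

```text
time_s: 14.55
ee_pos: [0.5719, -0.2732, 0.0186]
ee_rot: [-0.219, 3.132, -0.001]
force: [-1.8, 0.8, 8.8]
width: 0.0472
gripper_force: 29.7
```

>>> apply_moves --motion '[[[-1,0,0,-0.05,0,0,0],[-1,0,0,-0.1,0,0,0],[-1,0,0,-0.15,0,0,0],[-1,0,0,-0.2,0,0,0],[-1,0,0,-0.25,0,0,0],[-1,0,0,-0.31,0,0,0],[-1,0,0,-0.31,0,0,0],[-1,0,0,-0.31,0,0,0]]]'

```text
time_s: 15.35
ee_pos: [0.572, -0.2733, 0.33]
ee_rot: [-0.219, 3.13, -0.004]
force: [0.0, 1.0, -2.2]
width: 0.0472
gripper_force: 32.3
```

Run:
```python
from h import *
robot.snapshot("side"); st(); print(go([0.495,0.055,0.023],98.1))
```

```text
t 15.4 p [ 0.5712 -0.2729  0.3276] yaw 98.0 zt [ 0.001 -0.001 -1.   ] F [-1.3 -0.9 -2.3] w 0.0475 g 32.3
([0.0301, 0.3355, 0.3044], [-0.0002, 0.0003, -0.0006])
```

>>> apply_moves --motion '[[[-1,0.03,0.336,0,0,0,0],[-1,0.03,0.336,0,0,0,0],[-1,0.03,0.336,0,0,0,0],[-1,0.03,0.336,0,0,0,0],[-1,0.03,0.336,0,0,0,0],[-1,0.03,0.336,0,0,0,0],[-1,0.03,0.336,0,0,0,0],[-1,0.03,0.336,0.03,0,0,0],[-1,0.03,0.336,0.08,0,0,0],[-1,0.03,0.336,0.13,0,0,0],[-1,0.03,0.336,0.18,0,0,0],[-1,0.03,0.336,0.22,0,0,0]]]'

```text
time_s: 16.6
ee_pos: [0.4919, 0.0556, 0.1033]
ee_rot: [0.219, -3.129, -0.0]
force: [0.8, -0.8, -0.2]
width: 0.0471
gripper_force: 32.4
```

Run:
```python
from h import *
d=robot.snapshot("side"); st(); print(go([0.495,0.055,0.0245],98.1))
for q in ("bin","bin_eye"): print(q,[(round(float(r["p"]),2),np.round(r["position"],3).tolist()) for r in robot.place_of(q,"side")][:2])
cv2.imwrite("pics/p1.png",cv2.resize(d["image"][160:360,160:400],None,fx=2.5,fy=2.5))
```

```text
t 16.65 p [0.4892 0.0554 0.0985] yaw 98.0 zt [-0.011 -0.001 -1.   ] F [-5.2 -1.2 -9.6] w 0.0474 g 32.2
([-0.0066, -0.0012, 0.074], [0.0003, -0.0036, -0.0006])
bin [(0.93, [0.48, -0.037, -0.003])]
bin_eye [(0.55, [0.479, -0.039, 0.164]), (0.52, [0.494, 0.058, 0.085])]
```

View pics/p1.png

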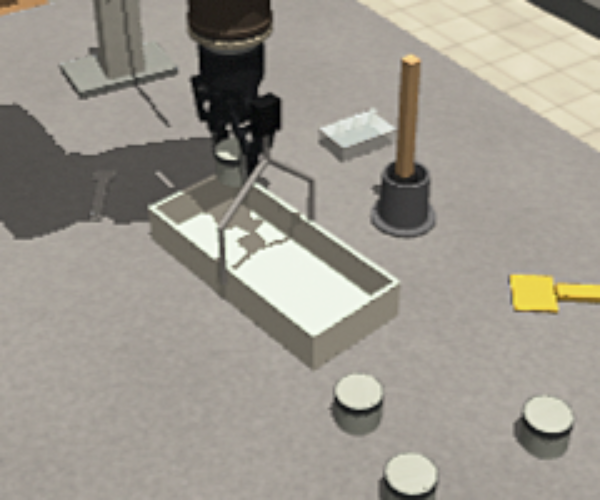

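>>> apply_moves --motion '[[[-1,0,0,0,0,0,0],[-1,0,0,0,0,0,0],[-1,0,0,0,0,0,0]]]'

```text
time_s: 17.05
ee_pos: [0.4959, 0.0557, 0.109]
ee_rot: [-0.219, 3.131, -0.0]
force: [-0.2, 0.2, -1.1]
width: 0.0473
gripper_force: 32.2
```

Run:
```python
from h import *
st(); print(go([0.495,0.055,0.0245],98.1))
```

```text
t 17.05 p [0.4959 0.0557 0.109 ] yaw 98.0 zt [ 0.003  0.    -1.   ] F [-0.2  0.2 -1.1] w 0.0473 g 32.2
([0.0013, -0.0005, 0.0845], [-0.0001, 0.001, -0.0006])
```

>>> apply_moves --motion '[[[-1,0,0,0.03,0,0,0],[-1,0,0,0.055,0,0,0],[-1,0,0,0.07,0,0,0],[-1,0,0,0.079,0,0,0],[-1,0,0,0.083,0,0,0],[-1,0,0,0.083,0,0,0],[-1,0,0,0.083,0,0,0]]]'

```text
time_s: 17.75
ee_pos: [0.4954, 0.0557, 0.0251]
ee_rot: [-0.219, 3.133, -0.0]
force: [0.0, 0.1, -1.6]
width: 0.0472
gripper_force: 32.3
```

>>> apply_moves --motion '[[[0.4,0,0,0,0,0,0],[0.4,0,0,0,0,0,0],[0.4,0,0,0,0,0,0],[0.4,0,0,-0.02,0,0,0],[0.4,0,0,-0.06,0,0,0],[0.4,0,0,-0.11,0,0,0],[0.4,0,0,-0.16,0,0,0],[0.4,0,0,-0.21,0,0,0],[0.4,0,0,-0.26,0,0,0],[0.4,0,0,-0.3,0,0,0],[0.4,0,0,-0.3,0,0,0],[0.4,0,0,-0.3,0,0,0]]]'

```text
time_s: 18.95
ee_pos: [0.495, 0.0557, 0.3252]
ee_rot: [-0.219, 3.132, -0.0]
force: [-0.2, -0.7, -0.6]
width: 0.0601
gripper_force: 0.0
```

Run:
```python
from h import *
print(tins()); st()
for p in ([0.572,-0.404,0.1],[0.44,-0.274,.1],[0.416,-0.384,.1]): print(p,go(p,98.1))
for q in ("bin","bin_eye","brush"): print(q,[(round(float(r["p"]),2),np.round(r["position"],3).tolist()) for r in robot.place_of(q,"side")][:2])
```

```text
{'top': [(0.71, [0.439, -0.274, -0.002]), (0.52, [0.415, -0.382, 0.0])], 'side': [(0.92, [0.438, -0.278, 0.001]), (0.88, [0.569, -0.404, 0.001]), (0.85, [0.416, -0.381, 0.0]), (0.6, [0.498, 0.057, 0.002])]}
t 19.15 p [0.4941 0.0556 0.323 ] yaw 98.0 zt [-0.002 -0.    -1.   ] F [-0.6 -0.  -0.4] w 0.0596 g 0.0
[0.572, -0.404, 0.1] ([-0.0137, -0.466, 0.2229], [0.0001, -0.0008, -0.0006])
[0.44, -0.274, 0.1] ([0.0989, -0.3189, 0.2232], [0.0001, -0.0008, -0.0006])
[0.416, -0.384, 0.1] ([0.138, -0.4245, 0.2232], [0.0001, -0.0008, -0.0006])
bin [(0.71, [0.48, -0.041, 0.0])]
bin_eye [(0.61, [0.48, -0.039, 0.163])]
brush [(0.55, [0.682, -0.034, 0.006]), (0.5, [0.44, -0.274, -0.0])]
```

>>> apply_moves --motion '[[[0.7,0.099,-0.32,0,0,0,0],[0.7,0.099,-0.32,0,0,0,0],[0.7,0.099,-0.32,0,0,0,0],[0.7,0.099,-0.32,0,0,0,0],[0.7,0.099,-0.32,0,0,0,0],[0.7,0.099,-0.32,0.02,0,0,0],[0.7,0.099,-0.32,0.06,0,0,0],[0.7,0.099,-0.32,0.11,0,0,0],[0.7,0.099,-0.32,0.16,0,0,0],[0.7,0.099,-0.32,0.2,0,0,0],[0.7,0.099,-0.32,0.225,0,0,0],[0.7,0.099,-0.32,0.225,0,0,0]]]'

```text
time_s: 20.5
ee_pos: [0.4391, -0.2736, 0.0958]
ee_rot: [0.218, -3.129, -0.007]
force: [0.0, -0.9, -0.3]
width: 0.0729
gripper_force: 0.0
```

>>> apply_moves --motion '[[[0.7,0,0,0,0,0,0],[0.7,0,0,0,0,0,0],[0.7,0,0,0,0,0,0]]]'

```text
time_s: 20.8
ee_pos: [0.4422, -0.2756, 0.1009]
ee_rot: [-0.219, 3.132, -0.003]
force: [0.2, -0.0, -0.4]
width: 0.0724
gripper_force: 0.0
```

Run:
```python
from h import *
print(tins()); st(); print(go([0.439,-0.275,0.017],98.1))
```

```text
{'top': [(0.43, [0.576, -0.403, 0.004]), (0.34, [0.517, 0.278, 0.246]), (0.16, [0.752, -0.269, 0.001])], 'side': [(0.76, [0.57, -0.406, 0.002]), (0.75, [0.52, 0.278, 0.249]), (0.68, [0.497, 0.053, 0.005])]}
t 21.0 p [ 0.4417 -0.2752  0.1001] yaw 98.0 zt [ 0.001 -0.001 -1.   ] F [-0.1 -0.1  0.5] w 0.0725 g 0.0
([0.0027, 0.0007, 0.0831], [-0.0003, 0.0003, -0.0006])
```

>>> apply_moves --motion '[[[0.7,0.002,0,0.04,0,0,0],[0.7,0.002,0,0.065,0,0,0],[0.7,0.002,0,0.083,0,0,0],[0.7,0.002,0,0.083,0,0,0],[0.7,0.002,0,0.083,0,0,0],[-1,0.002,0,0.083,0,0,0],[-1,0.002,0,0.083,0,0,0],[-1,0.002,0,0.083,0,0,0],[-1,0.002,0,0.083,0,0,0],[-1,0.002,0,0.083,0,0,0],[-1,0.002,0,0.083,0,0,0]]]'

```text
time_s: 22.1
ee_pos: [0.4399, -0.2757, 0.0176]
ee_rot: [-0.219, 3.132, -0.002]
force: [-0.7, 0.5, 7.4]
width: 0.0471
gripper_force: 29.6
```

>>> apply_moves --motion '[[[-1,0,0,-0.05,0,0,0],[-1,0,0,-0.1,0,0,0],[-1,0,0,-0.15,0,0,0],[-1,0,0,-0.2,0,0,0],[-1,0,0,-0.25,0,0,0],[-1,0,0,-0.31,0,0,0],[-1,0,0,-0.31,0,0,0],[-1,0,0,-0.31,0,0,0],[-1,0,0,-0.31,0,0,0]]]'

```text
time_s: 23.0
ee_pos: [0.4387, -0.2748, 0.3255]
ee_rot: [0.219, -3.133, -0.001]
force: [-0.3, -0.3, -1.2]
width: 0.047
gripper_force: 32.3
```

Run:
```python
from h import *
st(); print(go([0.437,0.047,0.0245],98.1))
```

```text
t 23.0 p [ 0.4387 -0.2748  0.3255] yaw 98.0 zt [-0.001  0.001 -1.   ] F [-0.3 -0.3 -1.2] w 0.047 g 32.3
([-0.0433, 0.3188, 0.3011], [0.0002, -0.0002, -0.0006])
```

>>> apply_moves --motion '[[[-1,-0.043,0.319,0,0,0,0],[-1,-0.043,0.319,0,0,0,0],[-1,-0.043,0.319,0,0,0,0],[-1,-0.043,0.319,0,0,0,0],[-1,-0.043,0.319,0,0,0,0],[-1,-0.043,0.319,0,0,0,0],[-1,-0.043,0.319,0,0,0,0],[-1,-0.043,0.319,0.03,0,0,0],[-1,-0.043,0.319,0.08,0,0,0],[-1,-0.043,0.319,0.13,0,0,0],[-1,-0.043,0.319,0.18,0,0,0],[-1,-0.043,0.319,0.22,0,0,0]]]'

```text
time_s: 24.2
ee_pos: [0.4348, 0.0466, 0.1027]
ee_rot: [0.219, -3.13, -0.0]
force: [0.9, -0.2, -1.3]
width: 0.0472
gripper_force: 32.4
```

>>> apply_moves --motion '[[[-1,0,0,0,0,0,0],[-1,0,0,0,0,0,0],[-1,0,0,0,0,0,0],[-1,0,0,0,0,0,0]]]'

```text
time_s: 24.6
ee_pos: [0.4387, 0.0467, 0.108]
ee_rot: [-0.219, 3.131, -0.0]
force: [-0.6, 0.0, -0.6]
width: 0.0467
gripper_force: 32.2
```

Run:
```python
from h import *
st(); print(go([0.437,0.047,0.0245],98.1))
```

```text
t 24.6 p [0.4387 0.0467 0.108 ] yaw 98.0 zt [ 0.003  0.    -1.   ] F [-0.6  0.  -0.6] w 0.0467 g 32.2
([0.0019, 0.0006, 0.0835], [-0.0001, 0.001, -0.0006])
```

>>> apply_moves --motion '[[[-1,0.001,0,0.03,0,0,0],[-1,0.001,0,0.055,0,0,0],[-1,0.001,0,0.07,0,0,0],[-1,0.001,0,0.079,0,0,0],[-1,0.001,0,0.083,0,0,0],[-1,0.001,0,0.083,0,0,0],[-1,0.001,0,0.083,0,0,0]]]'

```text
time_s: 25.3
ee_pos: [0.4371, 0.0465, 0.0241]
ee_rot: [-0.219, 3.133, -0.0]
force: [0.5, 0.2, -1.4]
width: 0.047
gripper_force: 32.3
```

>>> apply_moves --motion '[[[0.4,0,0,0,0,0,0],[0.4,0,0,0,0,0,0],[0.4,0,0,0,0,0,0],[0.4,0,0,-0.02,0,0,0],[0.4,0,0,-0.06,0,0,0],[0.4,0,0,-0.11,0,0,0],[0.4,0,0,-0.16,0,0,0],[0.4,0,0,-0.21,0,0,0],[0.4,0,0,-0.26,0,0,0],[0.4,0,0,-0.3,0,0,0],[0.4,0,0,-0.3,0,0,0],[0.4,0,0,-0.3,0,0,0]]]'

```text
time_s: 26.5
ee_pos: [0.4367, 0.0464, 0.3241]
ee_rot: [-0.219, 3.132, -0.0]
force: [0.2, -0.1, -0.9]
width: 0.0593
gripper_force: 0.0
```

Run:
```python
from h import *
print(tins()); st()
for p in ([0.570,-0.405,0.1],[0.416,-0.383,.1]): print(p,go(p,98.1))
for q in ("bin","bin_eye"): print(q,[(round(float(r["p"]),2),np.round(r["position"],3).tolist()) for r in robot.place_of(q,"side")][:2])
```

```text
{'top': [(0.73, [0.578, -0.403, 0.001]), (0.62, [0.418, -0.385, -0.001]), (0.53, [0.436, 0.048, 0.006])], 'side': [(0.89, [0.566, -0.405, -0.001]), (0.74, [0.434, 0.049, 0.003]), (0.67, [0.414, -0.381, 0.003]), (0.57, [0.496, 0.057, 0.004])]}
t 26.7 p [0.4358 0.0464 0.3221] yaw 98.0 zt [-0.002 -0.    -1.   ] F [ 0.2  0.2 -0.1] w 0.0598 g 0.0
[0.57, -0.405, 0.1] ([-0.0707, -0.4658, 0.2218], [0.0001, -0.0008, -0.0006])
[0.416, -0.383, 0.1] ([0.0788, -0.4226, 0.2221], [0.0001, -0.0008, -0.0006])
bin [(0.83, [0.48, -0.037, -0.001])]
bin_eye [(0.17, [0.756, -0.267, 0.001])]
```

>>> apply_moves --motion '[[[0.7,0.079,-0.423,0,0,0,0],[0.7,0.079,-0.423,0,0,0,0],[0.7,0.079,-0.423,0,0,0,0],[0.7,0.079,-0.423,0,0,0,0],[0.7,0.079,-0.423,0,0,0,0],[0.7,0.079,-0.423,0,0,0,0],[0.7,0.079,-0.423,0,0,0,0],[0.7,0.079,-0.423,0.04,0,0,0],[0.7,0.079,-0.423,0.09,0,0,0],[0.7,0.079,-0.423,0.14,0,0,0],[0.7,0.079,-0.423,0.19,0,0,0],[0.7,0.079,-0.423,0.223,0,0,0]]]'

```text
time_s: 28.0
ee_pos: [0.4166, -0.3835, 0.105]
ee_rot: [0.218, -3.134, -0.001]
force: [0.3, 0.1, -0.2]
width: 0.0725
gripper_force: 0.0
```

>>> apply_moves --motion '[[[0.7,0,0,0,0,0,0],[0.7,0,0,0,0,0,0],[0.7,0,0,0,0,0,0],[0.7,0,0,0,0,0,0]]]'

```text
time_s: 28.4
ee_pos: [0.4184, -0.3843, 0.1101]
ee_rot: [-0.219, 3.131, -0.005]
force: [0.1, -0.4, 0.3]
width: 0.0726
gripper_force: 0.0
```

Run:
```python
from h import *
print(tins()); st(); print(go([0.416,-0.383,0.017],98.1)); print(np.round(robot.read_state()["joint_pos"],2))
```

```text
{'top': [(0.73, [0.497, 0.058, 0.004]), (0.59, [0.574, -0.4, 0.005]), (0.54, [0.435, 0.048, 0.006])], 'side': [(0.79, [0.568, -0.402, 0.001]), (0.71, [0.497, 0.055, 0.004]), (0.68, [0.416, -0.38, -0.0]), (0.67, [0.435, 0.045, 0.003])]}
t 28.6 p [ 0.4176 -0.3836  0.1088] yaw 98.0 zt [ 0.001 -0.001 -1.   ] F [-0.  -0.3 -0.5] w 0.0726 g 0.0
([0.0016, 0.001, 0.0918], [-0.0005, 0.0004, -0.0005])
[-0.8   0.53  1.91 -0.    0.7  -2.51]
```

>>> apply_moves --motion '[[[0.7,0.001,0.001,0.04,0,0,0],[0.7,0.001,0.001,0.07,0,0,0],[0.7,0.001,0.001,0.091,0,0,0],[0.7,0.001,0.001,0.091,0,0,0],[0.7,0.001,0.001,0.091,0,0,0],[-1,0.001,0.001,0.091,0,0,0],[-1,0.001,0.001,0.091,0,0,0],[-1,0.001,0.001,0.091,0,0,0],[-1,0.001,0.001,0.091,0,0,0],[-1,0.001,0.001,0.091,0,0,0],[-1,0.001,0.001,0.091,0,0,0]]]'

```text
time_s: 29.7
ee_pos: [0.4167, -0.383, 0.0181]
ee_rot: [-0.219, 3.132, -0.003]
force: [-1.2, 2.2, 8.2]
width: 0.0474
gripper_force: 29.6
```

>>> apply_moves --motion '[[[-1,0,0,-0.05,0,0,0],[-1,0,0,-0.1,0,0,0],[-1,0,0,-0.14,0,0,0],[-1,0,0,-0.14,0,0,0],[-1,0,0,-0.14,0,0,0],[-1,0,0,-0.14,0,0,0]]]'

```text
time_s: 30.3
ee_pos: [0.4156, -0.3819, 0.156]
ee_rot: [0.219, -3.133, -0.001]
force: [0.2, -0.2, -1.6]
width: 0.0472
gripper_force: 32.3
```

Run:
```python
from h import *
st(); print(go([0.461,-0.131,0.0245],98.1))
```

```text
t 30.3 p [ 0.4156 -0.3819  0.156 ] yaw 98.0 zt [-0.001  0.001 -1.   ] F [ 0.2 -0.2 -1.6] w 0.0472 g 32.3
([-0.08, 0.2421, 0.1317], [0.0002, -0.0002, -0.0006])
```

>>> apply_moves --motion '[[[-1,-0.08,0.242,0,0,0,0],[-1,-0.08,0.242,0,0,0,0],[-1,-0.08,0.242,0,0,0,0],[-1,-0.08,0.242,0,0,0,0],[-1,-0.08,0.242,0,0,0,0],[-1,-0.08,0.242,0,0,0,0],[-1,-0.08,0.242,0.02,0,0,0],[-1,-0.08,0.242,0.05,0,0,0],[-1,-0.08,0.242,0.05,0,0,0],[-1,-0.08,0.242,0.05,0,0,0],[-1,-0.08,0.242,0.05,0,0,0]]]'

```text
time_s: 31.4
ee_pos: [0.4618, -0.132, 0.1071]
ee_rot: [-0.218, 3.134, -0.0]
force: [0.1, 0.5, -2.0]
width: 0.0469
gripper_force: 32.3
```

Run:
```python
from h import *
st(); print(go([0.461,-0.131,0.0245],98.1))
```

```text
t 31.4 p [ 0.4618 -0.132   0.1071] yaw 98.0 zt [ 0. -0. -1.] F [ 0.1  0.5 -2. ] w 0.0469 g 32.3
([0.0006, 0.0011, 0.0826], [-0.0, 0.0, -0.0007])
```

>>> apply_moves --motion '[[[-1,0,0.001,0.03,0,0,0],[-1,0,0.001,0.055,0,0,0],[-1,0,0.001,0.07,0,0,0],[-1,0,0.001,0.079,0,0,0],[-1,0,0.001,0.0825,0,0,0],[-1,0,0.001,0.0825,0,0,0],[-1,0,0.001,0.0825,0,0,0]]]'

```text
time_s: 32.1
ee_pos: [0.462, -0.1309, 0.0248]
ee_rot: [-0.219, 3.133, -0.001]
force: [0.0, 0.3, -1.1]
width: 0.0469
gripper_force: 32.4
```

>>> apply_moves --motion '[[[0.4,0,0,0,0,0,0],[0.4,0,0,0,0,0,0],[0.4,0,0,0,0,0,0],[0.4,0,0,-0.02,0,0,0],[0.4,0,0,-0.06,0,0,0],[0.4,0,0,-0.11,0,0,0],[0.4,0,0,-0.13,0,0,0],[0.7,-0.02,-0.08,-0.13,0,0,0],[0.7,-0.03,-0.14,-0.13,0,0,0],[0.7,-0.03,-0.14,-0.13,0,0,0],[0.7,-0.03,-0.14,-0.13,0,0,0],[0.7,-0.03,-0.14,-0.13,0,0,0]]]'

```text
time_s: 33.3
ee_pos: [0.5103, -0.2657, 0.1537]
ee_rot: [0.216, -3.134, -0.001]
force: [0.4, 0.6, 1.4]
width: 0.0722
gripper_force: 0.0
```

Run:
```python
from h import *
print(tins()); st(); print(go([0.571,-0.404,0.1],98.1));
```

```text
{'top': [(0.6, [0.461, -0.132, 0.002])], 'side': [(0.81, [0.589, -0.394, 0.002]), (0.69, [0.495, 0.057, 0.001]), (0.6, [0.461, -0.13, 0.005]), (0.48, [0.438, 0.042, 0.003])]}
t 33.5 p [ 0.5102 -0.264   0.154 ] yaw 98.1 zt [-0.001  0.    -1.   ] F [-0.3 -0.  -0.2] w 0.0727 g 0.0
([-0.0406, -0.1472, 0.0539], [0.0001, -0.0002, -0.0003])
```

Run:
```python
from h import *
d=robot.snapshot("side")
print([(round(float(r["p"]),2),np.round(r["position"],3).tolist()) for r in robot.place_of("tin1","side")])
m=[q["pixels"] for q in robot.masks_of("tin1","side")]
for q in m:
    ys,xs=np.nonzero(q); print(xs.min(),xs.max(),ys.min(),ys.max(), np.round(ray_z(d,[(xs.min()+xs.max())/2, ys.min()+(ys.max()-ys.min())*.4],0.03),3))
print(go([0.594,-0.392,0.1],98.1))
cv2.imwrite("pics/d1.png",cv2.resize(d["image"][180:400,180:440],None,fx=2.5,fy=2.5))
```

```text
[(0.84, [0.59, -0.39, 0.0]), (0.79, [0.498, 0.055, 0.006]), (0.5, [0.459, -0.128, 0.006]), (0.48, [0.521, 0.274, 0.252]), (0.45, [0.435, 0.048, 0.004])]
370 389 312 336 [[ 0.588 -0.389  0.03 ]]
232 247 244 260 [[0.436 0.054 0.03 ]]
247 263 236 254 [[0.494 0.059 0.03 ]]
271 288 273 291 [[ 0.464 -0.125  0.03 ]]
([-0.0647, -0.1381, 0.0542], [0.0, -0.0, -0.0003])
```

View pics/d1.png

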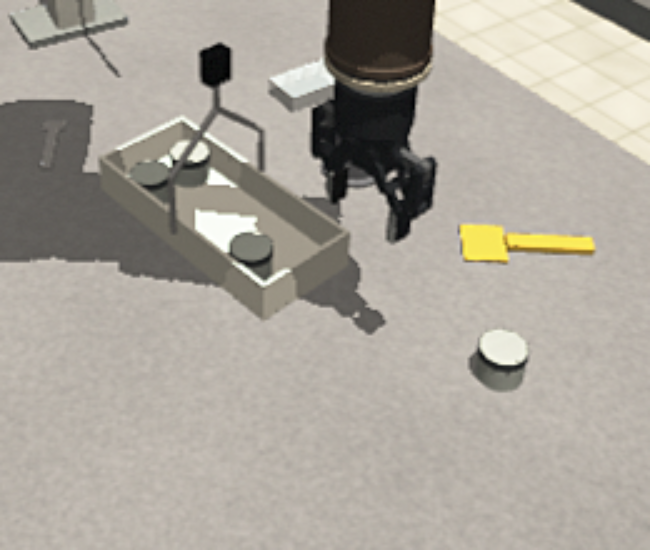

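Three tins stand in the bin, and tin D was knocked aside to about (0.592,-0.391), still upright (crop 500,355).

>>> apply_moves --motion '[[[0.9,-0.063,-0.137,0,0,0,0],[0.9,-0.063,-0.137,0,0,0,0],[0.9,-0.063,-0.137,0,0,0,0],[0.9,-0.063,-0.137,0.03,0,0,0],[0.9,-0.063,-0.137,0.06,0,0,0],[0.9,-0.063,-0.137,0.06,0,0,0],[0.9,-0.063,-0.137,0.06,0,0,0],[0.9,-0.063,-0.137,0.06,0,0,0]]]'

```text
time_s: 34.45
ee_pos: [0.5929, -0.3922, 0.0959]
ee_rot: [-0.22, 3.132, -0.002]
force: [0.1, 0.1, -0.1]
width: 0.0807
gripper_force: 0.0
```

Run:
```python
from h import *
print(tins()); st(); print(go([0.592,-0.391,0.017],98.1));
```

```text
{'top': [(0.62, [0.435, 0.048, 0.003]), (0.42, [0.754, -0.272, 0.0])], 'side': [(0.95, [0.586, -0.392, 0.003]), (0.67, [0.437, 0.045, 0.006]), (0.56, [0.46, -0.13, 0.005]), (0.55, [0.496, 0.056, 0.002]), (0.19, [0.678, -0.03, 0.203])]}
t 34.65 p [ 0.5926 -0.3923  0.0955] yaw 98.0 zt [ 0.002 -0.001 -1.   ] F [-0.6  0.5  0.3] w 0.0813 g 0.0
([0.0006, 0.0014, 0.0785], [-0.0004, 0.0004, -0.0005])
```

>>> apply_moves --motion '[[[0.9,0.001,0.001,0.03,0,0,0],[0.9,0.001,0.001,0.06,0,0,0],[0.9,0.001,0.001,0.078,0,0,0],[0.9,0.001,0.001,0.078,0,0,0],[0.9,0.001,0.001,0.078,0,0,0],[-1,0.001,0.001,0.078,0,0,0],[-1,0.001,0.001,0.078,0,0,0],[-1,0.001,0.001,0.078,0,0,0],[-1,0.001,0.001,0.078,0,0,0],[-1,0.001,0.001,0.078,0,0,0],[-1,0.001,0.001,0.078,0,0,0]]]'

```text
time_s: 35.75
ee_pos: [0.5916, -0.3916, 0.0175]
ee_rot: [-0.219, 3.133, -0.002]
force: [-0.9, -0.5, 8.2]
width: 0.0472
gripper_force: 29.9
```

>>> apply_moves --motion '[[[-1,0,0,-0.05,0,0,0],[-1,0,0,-0.1,0,0,0],[-1,0,0,-0.14,0,0,0],[-1,0,0,-0.14,0,0,0],[-1,0,0,-0.14,0,0,0],[-1,0,0,-0.14,0,0,0]]]'

```text
time_s: 36.35
ee_pos: [0.5903, -0.3907, 0.1551]
ee_rot: [0.219, -3.133, -0.001]
force: [0.5, -0.5, -1.7]
width: 0.0473
gripper_force: 31.8
```

Run:
```python
from h import *
st(); print(go([0.520,-0.123,0.0245],98.1))
```

```text
t 36.35 p [ 0.5903 -0.3907  0.1551] yaw 98.0 zt [-0.001  0.001 -1.   ] F [ 0.5 -0.5 -1.7] w 0.0473 g 31.8
([0.0322, 0.2747, 0.1309], [0.0003, -0.0004, -0.0006])
```

>>> apply_moves --motion '[[[-1,0.032,0.275,0,0,0,0],[-1,0.032,0.275,0,0,0,0],[-1,0.032,0.275,0,0,0,0],[-1,0.032,0.275,0,0,0,0],[-1,0.032,0.275,0,0,0,0],[-1,0.032,0.275,0,0,0,0],[-1,0.032,0.275,0.02,0,0,0],[-1,0.032,0.275,0.05,0,0,0],[-1,0.032,0.275,0.05,0,0,0],[-1,0.032,0.275,0.05,0,0,0],[-1,0.032,0.275,0.05,0,0,0]]]'

```text
time_s: 37.45
ee_pos: [0.5213, -0.1236, 0.1066]
ee_rot: [-0.218, 3.134, -0.0]
force: [0.4, -0.2, -0.7]
width: 0.0474
gripper_force: 32.0
```

Run:
```python
from h import *
st(); print(go([0.520,-0.123,0.0245],98.1))
```

```text
t 37.45 p [ 0.5213 -0.1236  0.1066] yaw 98.0 zt [ 0. -0. -1.] F [ 0.4 -0.2 -0.7] w 0.0474 g 32.0
([0.0012, 0.0007, 0.0821], [-0.0, 0.0001, -0.0007])
```

>>> apply_moves --motion '[[[-1,0.001,0.0,0.03,0,0,0],[-1,0.001,0.0,0.055,0,0,0],[-1,0.001,0.0,0.07,0,0,0],[-1,0.001,0.0,0.079,0,0,0],[-1,0.001,0.0,0.082,0,0,0],[-1,0.001,0.0,0.082,0,0,0],[-1,0.001,0.0,0.082,0,0,0]]]'

```text
time_s: 38.15
ee_pos: [0.5206, -0.1236, 0.0249]
ee_rot: [-0.219, 3.133, -0.001]
force: [-0.2, 0.2, -0.4]
width: 0.0473
gripper_force: 32.0
```

>>> apply_moves --motion '[[[0.4,0,0,0,0,0,0],[0.4,0,0,0,0,0,0],[0.4,0,0,0,0,0,0],[0.4,0,0,-0.02,0,0,0],[0.4,0,0,-0.06,0,0,0],[0.4,0,0,-0.11,0,0,0],[0.4,0,0,-0.16,0,0,0],[0.4,0,0,-0.21,0,0,0],[0.4,0,0,-0.26,0,0,0],[0.4,0,0,-0.3,0,0,0],[0.4,0,0,-0.3,0,0,0],[0.4,0,0,-0.3,0,0,0]]]'

```text
time_s: 39.35
ee_pos: [0.5202, -0.1235, 0.3249]
ee_rot: [-0.219, 3.132, -0.001]
force: [0.0, 0.0, -0.5]
width: 0.06
gripper_force: 0.0
```

Run:
```python
from h import *
print(tins()); d=robot.snapshot("side"); st()
for q in ("bin","bin_eye","bin_grip"):
  for c in ("side","top"): print(q,c,[(round(float(r["p"]),2),np.round(r["position"],3).tolist()) for r in robot.place_of(q,c)][:2])
print(go([0.479,-0.038,0.212],98.1))
cv2.imwrite("pics/e1.png",cv2.resize(d["image"][160:340,180:400],None,fx=2.5,fy=2.5))
```

```text
{'top': [(0.7, [0.526, -0.123, 0.009]), (0.61, [0.437, 0.048, 0.004]), (0.5, [0.495, 0.059, 0.004]), (0.46, [0.46, -0.131, 0.003])], 'side': [(0.83, [0.517, -0.126, 0.008]), (0.74, [0.46, -0.127, 0.006]), (0.66, [0.437, 0.047, 0.002]), (0.66, [0.518, 0.28, 0.248]), (0.59, [0.494, 0.056, 0.005])]}
t 39.6 p [ 0.5194 -0.1233  0.3227] yaw 98.0 zt [-0.002  0.001 -1.   ] F [ 0.  -0.8 -0.1] w 0.06 g 0.0
bin side [(0.84, [0.48, -0.041, 0.0])]
bin top [(0.72, [0.476, -0.037, 0.002])]
bin_eye side [(0.7, [0.478, -0.037, 0.164])]
bin_eye top [(0.57, [0.48, -0.035, 0.166])]
bin_grip side [(0.59, [0.479, -0.036, 0.222])]
bin_grip top [(0.76, [0.481, -0.037, 0.225])]
([0.0286, 0.0903, 0.1118], [0.0001, -0.0002, -0.0006])
```

View pics/e1.png

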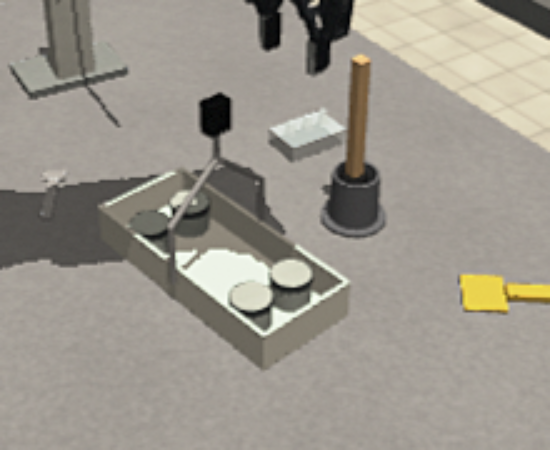

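All four tins stand in the bin and the brush is in its cup, so I'll grip the bin's block.

>>> apply_moves --motion '[[[0.6,0.0275,0.091,0,0,0,0],[0.6,0.0275,0.091,0,0,0,0],[0.6,0.0275,0.091,0,0,0,0],[0.6,0.0275,0.091,0,0,0,0],[0.6,0.0275,0.091,0,0,0,0],[0.6,0.0275,0.091,0.04,0,0,0],[0.6,0.0275,0.091,0.075,0,0,0],[0.6,0.0275,0.091,0.1,0,0,0],[0.6,0.0275,0.091,0.1105,0,0,0],[0.6,0.0275,0.091,0.1105,0,0,0],[0.6,0.0275,0.091,0.1105,0,0,0]]]'

```text
time_s: 41.0
ee_pos: [0.4809, -0.0376, 0.2143]
ee_rot: [-0.218, 3.133, -0.0]
force: [0.9, -0.2, 0.6]
width: 0.0681
gripper_force: 0.0
```

>>> apply_moves --motion '[[[-1,0,0,0,0,0,0],[-1,0,0,0,0,0,0],[-1,0,0,0,0,0,0],[-1,0,0,0,0,0,0],[-1,0,0,0,0,0,0],[-1,0,0,0,0,0,0],[-1,0,0,0,0,0,0],[-1,0,0,0,0,0,0]]]' --squeeze 80

```text
time_s: 41.8
ee_pos: [0.4808, -0.0376, 0.2141]
ee_rot: [-0.219, 3.132, -0.002]
force: [0.8, -6.5, 2.7]
width: 0.0193
gripper_force: 80.1
```

Run:
```python
from h import *
d=robot.snapshot("side"); st()
for q in ("bin","bin_eye","bin_grip"): print(q,[(round(float(r["p"]),2),np.round(r["position"],3).tolist()) for r in robot.place_of(q,"side")][:2])
```

```text
t 41.85 p [ 0.4808 -0.0376  0.2141] yaw 98.0 zt [ 0.002 -0.001 -1.   ] F [ 0.9 -5.9  3. ] w 0.0194 g 80.1
bin [(0.6, [0.481, -0.04, 0.001])]
bin_eye [(0.8, [0.478, -0.038, 0.166]), (0.57, [0.679, -0.034, 0.202])]
bin_grip [(0.81, [0.48, -0.035, 0.223])]
```

>>> apply_moves --motion '[[[-1,0,0,-0.004,0,0,0],[-1,0,0,-0.012,0,0,0],[-1,0,0,-0.024,0,0,0],[-1,0,0,-0.04,0,0,0],[-1,0,0,-0.058,0,0,0],[-1,0,0,-0.076,0,0,0],[-1,0,0,-0.092,0,0,0],[-1,0,0,-0.105,0,0,0],[-1,0,0,-0.114,0,0,0],[-1,0,0,-0.12,0,0,0],[-1,0,0,-0.12,0,0,0],[-1,0,0,-0.12,0,0,0]]]'

```text
time_s: 43.2
ee_pos: [0.4798, -0.0371, 0.3332]
ee_rot: [0.219, -3.133, -0.0]
force: [0.1, -0.5, -8.6]
width: 0.0189
gripper_force: 78.6
```

Run:
```python
from h import *
d=robot.snapshot("side"); st(); print(go([0.5086,0.178,0.336],84.6))
for q in ("bin","bin_eye","bin_grip","hook_seat"): print(q,[(round(float(r["p"]),2),np.round(r["position"],3).tolist()) for r in robot.place_of(q,"side")][:2])
print([(round(float(r["p"]),2),np.round(r["position"],3).tolist()) for r in robot.place_of("tin1","side")])
```

```text
t 43.25 p [ 0.4798 -0.0371  0.333 ] yaw 98.0 zt [-0.001  0.    -1.   ] F [ 0.2  0.  -7.5] w 0.0192 g 78.6
([-0.0585, 0.209, -0.003], [0.0, -0.0003, 0.0744])
bin [(0.93, [0.478, -0.04, 0.12])]
bin_eye [(0.56, [0.48, -0.036, 0.282])]
bin_grip [(0.64, [0.479, -0.033, 0.342]), (0.47, [0.521, 0.276, 0.248])]
hook_seat [(0.6, [0.518, 0.279, 0.251]), (0.29, [0.68, -0.035, 0.201])]
[(0.72, [0.495, 0.056, 0.121]), (0.72, [0.517, -0.127, 0.126]), (0.55, [0.462, -0.132, 0.126]), (0.51, [0.436, 0.046, 0.124])]
```

>>> apply_moves --motion '[[[-1,-0.003,0.01,-0.003,0,0,0.004],[-1,-0.008,0.03,-0.003,0,0,0.011],[-1,-0.015,0.053,-0.003,0,0,0.019],[-1,-0.022,0.08,-0.003,0,0,0.028],[-1,-0.03,0.107,-0.003,0,0,0.038],[-1,-0.038,0.135,-0.003,0,0,0.048],[-1,-0.045,0.16,-0.003,0,0,0.057],[-1,-0.051,0.182,-0.003,0,0,0.065],[-1,-0.056,0.199,-0.003,0,0,0.071],[-1,-0.0585,0.209,-0.003,0,0,0.0744],[-1,-0.0585,0.209,-0.003,0,0,0.0744],[-1,-0.0585,0.209,-0.003,0,0,0.0744]]]'

```text
time_s: 44.7
ee_pos: [0.5088, 0.1774, 0.3363]
ee_rot: [-0.147, -3.138, 0.001]
force: [-0.4, -0.6, -8.8]
width: 0.019
gripper_force: 79.3
```

Run:
```python
from h import *
d=robot.snapshot("side"); t=robot.snapshot("top"); st(); print(go([0.518,0.278,0.336],84.6))
for c in ("side","top"):
  for q in ("bin","bin_eye","bin_grip","hook_seat"): print(c,q,[(round(float(r["p"]),2),np.round(r["position"],3).tolist()) for r in robot.place_of(q,c)][:2])
o=np.hstack([cv2.resize(d["image"][90:310,130:350],(400,400)),cv2.resize(t["image"][120:320,70:270],(400,400))])
cv2.imwrite("pics/k1.png",np.clip(o*1.6,0,255).astype(np.uint8))
```

```text
t 44.8 p [0.5089 0.1771 0.3365] yaw 84.6 zt [-0. -0. -1.] F [-0.3 -0.3 -8.6] w 0.0192 g 79.3
([0.0004, 0.1013, 0.0004], [-0.0001, -0.0001, -0.0001])
side bin [(0.98, [0.507, 0.175, 0.122])]
side bin_eye [(0.76, [0.507, 0.18, 0.287]), (0.15, [0.732, 0.135, -0.0])]
side bin_grip []
side hook_seat []
top bin []
top bin_eye [(0.61, [0.507, 0.177, 0.288])]
top bin_grip [(0.69, [0.506, 0.181, 0.346])]
top hook_seat [(0.51, [0.516, 0.279, 0.245])]
```

View pics/k1.png

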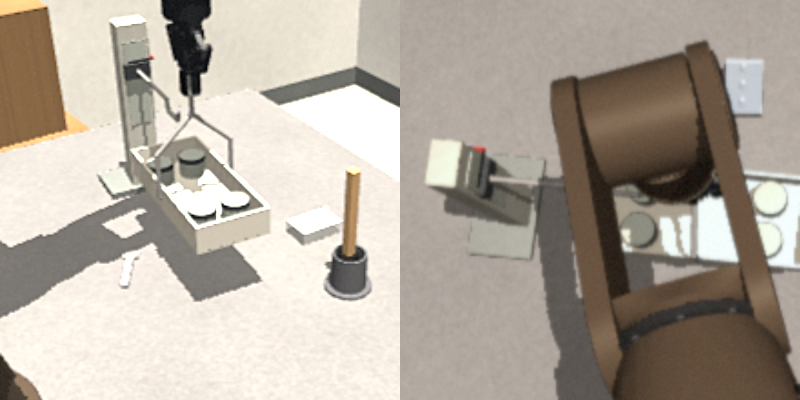

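>>> apply_moves --motion '[[[-1,0,0.004,0,0,0,0],[-1,0,0.012,0,0,0,0],[-1,0,0.022,0,0,0,0],[-1,0,0.034,0,0,0,0],[-1,0,0.046,0,0,0,0],[-1,0,0.058,0,0,0,0],[-1,0,0.07,0,0,0,0],[-1,0,0.081,0,0,0,0],[-1,0,0.091,0,0,0,0],[-1,0,0.098,0,0,0,0],[-1,0,0.1,0,0,0,0],[-1,0,0.1,0,0,0,0]]]'

```text
time_s: 46.4
ee_pos: [0.5183, 0.2776, 0.3364]
ee_rot: [-0.147, -3.138, 0.0]
force: [-0.2, -0.3, -8.8]
width: 0.0189
gripper_force: 79.3
```

Run:
```python
from h import *
d=robot.snapshot("side"); t=robot.snapshot("top"); st(); print(go([0.518,0.278,0.298],84.6))
for c in ("side","top"):
  for q in ("bin_eye","bin_grip","hook_seat"): print(c,q,[(round(float(r["p"]),2),np.round(r["position"],3).tolist()) for r in robot.place_of(q,c)][:2])
o=cv2.resize(d["image"][90:270,140:300],(712,600)[::1] if 0 else (530,596),interpolation=cv2.INTER_CUBIC)
cv2.imwrite("pics/k2.png",np.clip(o*1.6,0,255).astype(np.uint8))
```

```text
t 46.5 p [0.5183 0.2772 0.3365] yaw 84.6 zt [-0. -0. -1.] F [ 0.8 -0.4 -8.3] w 0.0189 g 79.3
([0.0004, 0.0008, 0.0385], [-0.0001, -0.0, -0.0])
side bin_eye [(0.77, [0.513, 0.28, 0.285])]
side bin_grip [(0.87, [0.518, 0.282, 0.345])]
side hook_seat [(0.64, [0.518, 0.276, 0.25]), (0.35, [0.534, 0.18, 0.128])]
top bin_eye [(0.86, [0.517, 0.278, 0.289]), (0.67, [0.751, -0.272, -0.0])]
top bin_grip [(0.7, [0.518, 0.283, 0.345]), (0.36, [0.377, 0.213, -0.005])]
top hook_seat [(0.53, [0.68, -0.033, 0.204]), (0.37, [0.378, 0.21, -0.005])]
```

View pics/k2.png

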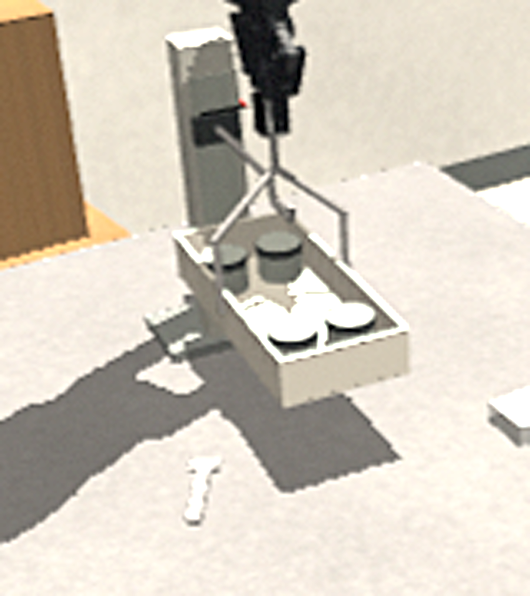

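The wire runs under the bail's peak with its tip showing in front at (288,212), so I'll lower slowly.

>>> apply_moves --motion '[[[-1,0,0,0.004,0,0,0],[-1,0,0,0.01,0,0,0],[-1,0,0,0.016,0,0,0],[-1,0,0,0.021,0,0,0],[-1,0,0,0.025,0,0,0],[-1,0,0,0.028,0,0,0],[-1,0,0,0.03,0,0,0],[-1,0,0,0.032,0,0,0],[-1,0,0,0.034,0,0,0],[-1,0,0,0.036,0,0,0],[-1,0,0,0.038,0,0,0],[-1,0,0,0.04,0,0,0]]]'

```text
time_s: 48.0
ee_pos: [0.5185, 0.2776, 0.2965]
ee_rot: [0.148, 3.138, 0.0]
force: [-0.0, -1.4, -6.4]
width: 0.0189
gripper_force: 79.6
```

>>> apply_moves --motion '[[[-1,0,0,0.0015,0,0,0],[-1,0,0,0.003,0,0,0],[-1,0,0,0.0045,0,0,0],[-1,0,0,0.006,0,0,0],[-1,0,0,0.0075,0,0,0],[-1,0,0,0.009,0,0,0],[-1,0,0,0.0105,0,0,0],[-1,0,0,0.012,0,0,0],[-1,0,0,0.0135,0,0,0],[-1,0,0,0.015,0,0,0],[-1,0,0,0.015,0,0,0],[-1,0,0,0.015,0,0,0]]]'

```text
time_s: 49.2
ee_pos: [0.5184, 0.2776, 0.2816]
ee_rot: [0.148, 3.138, 0.0]
force: [1.2, -0.4, -1.8]
width: 0.0192
gripper_force: 80.1
```

Run:
```python
from h import *
d=robot.snapshot("side"); st()
for q in ("bin_eye","hook_seat","bin"): print(q,[(round(float(r["p"]),2),np.round(r["position"],3).tolist()) for r in robot.place_of(q,"side")][:2])
```

```text
t 49.25 p [0.5185 0.2775 0.2816] yaw 84.6 zt [ 0.  0. -1.] F [ 1.1 -0.3 -2.3] w 0.0189 g 80.1
bin_eye [(0.61, [0.517, 0.28, 0.232]), (0.38, [0.678, -0.033, 0.201])]
hook_seat [(0.66, [0.519, 0.279, 0.226])]
bin [(0.67, [0.517, 0.273, 0.066])]
```

>>> apply_moves --motion '[[[-1,0,0,0.0015,0,0,0],[-1,0,0,0.003,0,0,0],[-1,0,0,0.0045,0,0,0],[-1,0,0,0.006,0,0,0],[-1,0,0,0.0075,0,0,0],[-1,0,0,0.0085,0,0,0],[-1,0,0,0.0085,0,0,0],[-1,0,0,0.0085,0,0,0],[-1,0,0,0.0085,0,0,0]]]'

```text
time_s: 50.3
ee_pos: [0.5185, 0.2775, 0.2731]
ee_rot: [0.148, 3.138, 0.0]
force: [1.2, 0.5, -1.1]
width: 0.0193
gripper_force: 80.4
```

Run:
```python
from h import *
F=[]
for i in range(6):
    robot.snapshot("side"); F.append(robot.read_state()["force"])
print(np.round(np.mean(F,0),2)); st()
```

```text
[ 2.25  0.71 -0.11]
t 50.6 p [0.5184 0.2776 0.2731] yaw 84.6 zt [ 0.  0. -1.] F [ 2.8  1.2 -0.2] w 0.019 g 80.4
```

>>> apply_moves --motion '[[[-1,-0.001,0,0,0,0,0],[-1,-0.002,0,0,0,0,0],[-1,-0.002,0,0,0,0,0],[-1,-0.002,0,0,0,0,0]]]'

```text
time_s: 51.0
ee_pos: [0.5206, 0.2773, 0.273]
ee_rot: [0.148, 3.138, -0.0]
force: [2.6, -0.2, -0.8]
width: 0.0193
gripper_force: 80.4
```

Run:
```python
from h import *
F=[]
for i in range(6):
    robot.snapshot("side"); F.append(robot.read_state()["force"])
print(np.round(np.mean(F,0),2)); st()
```

```text
[ 3.51 -0.51 -0.69]
t 51.3 p [0.5205 0.2773 0.2731] yaw 84.6 zt [ 0.  0. -1.] F [ 3.9 -0.6 -0.6] w 0.0193 g 80.3
```

Run:
```python
from h import *
for i in range(8):
    robot.snapshot("side" if i%2 else "top"); s=robot.read_state(); print(np.round(s["force"],2),np.round(s["ft_torque"],3))
for c in ("side","top"):
  for q in ("bin_eye","hook_seat","bin","bin_grip"): print(c,q,[(round(float(r["p"]),2),np.round(r["position"],3).tolist()) for r in robot.place_of(q,c)][:2])
```

```text
[ 3.58 -1.69 -0.32] [-0.183 -0.933  0.065]
[ 5.06 -0.47 -0.73] [-0.151 -0.923 -0.045]
[ 4.49 -1.07 -1.67] [-0.258 -0.93  -0.021]
[ 3.98 -0.76 -0.73] [-0.234 -0.968 -0.   ]
[ 4.88 -1.24 -0.14] [-0.213 -0.973  0.054]
[ 4.43 -0.86  0.31] [-0.205 -0.98  -0.012]
[ 4.27 -1.06  0.23] [-0.24  -1.012 -0.063]
[ 4.66 -0.96 -0.58] [-0.235 -1.035  0.047]
side bin_eye [(0.67, [0.518, 0.279, 0.225]), (0.37, [0.521, 0.274, 0.06])]
side hook_seat [(0.65, [0.522, 0.279, 0.22])]
side bin [(0.87, [0.519, 0.278, 0.059])]
side bin_grip [(0.56, [0.519, 0.28, 0.283])]
top bin_eye [(0.77, [0.513, 0.282, 0.225])]
top hook_seat []
top bin [(0.62, [0.517, 0.279, 0.06])]
top bin_grip [(0.72, [0.522, 0.279, 0.28])]
```

>>> apply_moves --motion '[[[-1,-0.001,0,0,0,0,0],[-1,-0.002,0,0,0,0,0],[-1,-0.003,0,0,0,0,0],[-1,-0.003,0,0,0,0,0],[-1,-0.003,0,0,0,0,0],[-1,-0.003,0,0,0,0,0]]]'

```text
time_s: 52.7
ee_pos: [0.5224, 0.2771, 0.2726]
ee_rot: [-0.148, -3.136, 0.001]
force: [-5.3, 0.8, -1.3]
width: 0.0195
gripper_force: 80.3
```

Run:
```python
from h import *
F=[];W=[]
for i in range(6):
    d=robot.snapshot("side"); s=robot.read_state(); F.append(s["force"]); W.append(s["ft_torque"])
print(np.round(F,1).tolist(),np.round(np.mean(W,0),3)); st()
for q in ("bin_eye","hook_seat","bin"): print(q,[(round(float(r["p"]),2),np.round(r["position"],3).tolist()) for r in robot.place_of(q,"side")][:2])
cv2.imwrite("pics/k3.png",np.clip(cv2.resize(d["image"][110:240,170:290],(550,596),interpolation=cv2.INTER_CUBIC)*1.6,0,255).astype(np.uint8))
```

```text
[[-4.9, 2.2, -0.4], [-5.6, 1.7, -1.5], [-4.8, 1.0, -0.8], [-5.5, 1.3, -1.3], [-5.1, 1.2, -1.0], [-4.0, 1.4, -1.2]] [0.311 1.09  0.003]
t 53.0 p [0.5223 0.2771 0.2726] yaw 84.6 zt [-0.002 -0.    -1.   ] F [-4.   1.4 -1.2] w 0.0189 g 80.3
bin_eye [(0.67, [0.522, 0.28, 0.22])]
hook_seat [(0.49, [0.519, 0.279, 0.223])]
bin [(0.78, [0.521, 0.277, 0.06])]
```

View pics/k3.png

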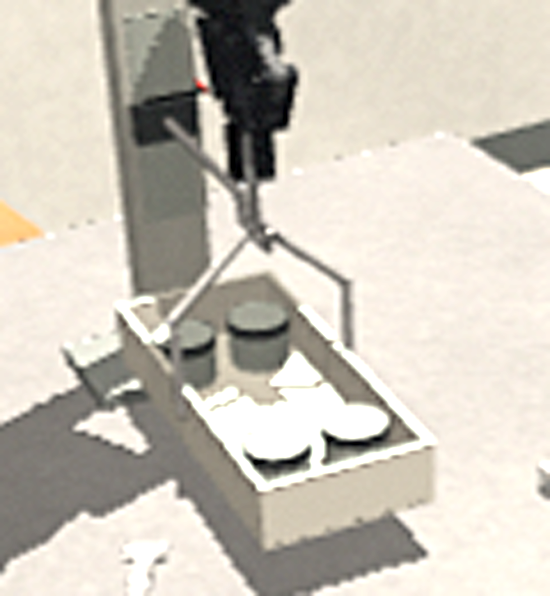

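The peak sits on the hook with the tip in front. I overshot its centre slightly (the force reversed), so I'll back off 1.3 mm and lower a little.

>>> apply_moves --motion '[[[-1,0.0013,0,0,0,0,0],[-1,0.0013,0,0.0015,0,0,0],[-1,0.0013,0,0.003,0,0,0],[-1,0.0013,0,0.003,0,0,0],[-1,0.0013,0,0.003,0,0,0],[-1,0.0013,0,0.003,0,0,0]]]'

```text
time_s: 53.75
ee_pos: [0.522, 0.2771, 0.27]
ee_rot: [-0.148, -3.138, 0.0]
force: [-2.8, 0.3, -0.2]
width: 0.0188
gripper_force: 80.4
```

Run:
```python
from h import *
F=[];W=[]
for i in range(6):
    d=robot.snapshot("side"); s=robot.read_state(); F.append(s["force"]); W.append(s["ft_torque"])
print(np.round(F,1).tolist(),np.round(np.mean(W,0),3)); st()
```

```text
[[-2.1, 0.3, 0.2], [-2.0, 1.0, -0.2], [-1.7, 0.7, -0.6], [-2.6, 0.4, -0.7], [-2.3, -0.1, -0.4], [-2.7, 0.1, -1.1]] [-0.024  0.562  0.006]
t 54.05 p [0.522  0.2771 0.27  ] yaw 84.6 zt [-0. -0. -1.] F [-2.7  0.1 -1.1] w 0.0192 g 80.4
```

>>> apply_moves --motion '[[[-1,0.0007,0,0.001,0,0,0],[-1,0.0007,0,0.001,0,0,0],[-1,0.0007,0,0.001,0,0,0],[-1,0.0007,0,0.001,0,0,0]]]' --squeeze 20

```text
time_s: 54.45
ee_pos: [0.5216, 0.2772, 0.2691]
ee_rot: [0.148, 3.138, 0.0]
force: [0.5, -2.6, 0.2]
width: 0.0192
gripper_force: 80.5
```

>>> apply_moves --motion '[[[0,0,0,0,0,0,0],[0,0,0,0,0,0,0],[0,0,0,0,0,0,0],[0.1,0,0,0,0,0,0],[0.1,0,0,0,0,0,0],[0.1,0,0,0,0,0,0],[0.1,0,0,0,0,0,0],[0.1,0,0,0,0,0,0]]]'

```text
time_s: 55.25
ee_pos: [0.5214, 0.2772, 0.269]
ee_rot: [-0.148, -3.138, 0.0]
force: [0.3, -0.9, -0.3]
width: 0.0472
gripper_force: 0.0
```

Run:
```python
from h import *
d=robot.snapshot("side"); st()
for q in ("bin_eye","hook_seat","bin","bin_grip"): print(q,[(round(float(r["p"]),2),np.round(r["position"],3).tolist()) for r in robot.place_of(q,"side")][:2])
```

```text
t 55.3 p [0.5214 0.2772 0.269 ] yaw 84.6 zt [-0. -0. -1.] F [0.  0.1 0. ] w 0.047 g 0.0
bin_eye [(0.77, [0.519, 0.278, 0.22])]
hook_seat [(0.49, [0.519, 0.279, 0.218])]
bin [(0.97, [0.52, 0.275, 0.059])]
bin_grip [(0.57, [0.52, 0.282, 0.279])]
```

Released, and the bin hangs. I'll retreat straight up, wait for it to settle, and check.

>>> apply_moves --motion '[[[0.1,0,0,0,0,0,0],[0.1,0,0,0,0,0,0],[0.1,0,0,0,0,0,0],[0.1,0,0,-0.02,0,0,0],[0.1,0,0,-0.05,0,0,0],[0.1,0,0,-0.09,0,0,0],[0.1,0,0,-0.13,0,0,0],[0.1,0,0,-0.17,0,0,0],[0.1,0,0,-0.17,0,0,0],[0.1,0,0,-0.17,0,0,0]]]'

```text
time_s: 56.5
ee_pos: [0.5216, 0.2774, 0.4399]
ee_rot: [0.148, 3.136, 0.001]
force: [-0.5, 0.4, -0.7]
width: 0.0469
gripper_force: 0.0
```

>>> apply_moves --motion '[[[0.1,0,0,0,0,0,0],[0.1,0,0,0,0,0,0],[0.1,0,0,0,0,0,0],[0.1,0,0,0,0,0,0],[0.1,0,0,0,0,0,0],[0.1,0,0,0,0,0,0],[0.1,0,0,0,0,0,0],[0.1,0,0,0,0,0,0],[0.1,0,0,0,0,0,0],[0.1,0,0,0,0,0,0],[0.1,0,0,0,0,0,0],[0.1,0,0,0,0,0,0]]]'

```text
time_s: 57.7
ee_pos: [0.5214, 0.2773, 0.439]
ee_rot: [-0.148, -3.138, 0.0]
force: [0.3, 0.5, -0.8]
width: 0.0471
gripper_force: 0.0
```

>>> apply_moves --motion '[[[0.1,0,0,0,0,0,0],[0.1,0,0,0,0,0,0],[0.1,0,0,0,0,0,0],[0.1,0,0,0,0,0,0],[0.1,0,0,0,0,0,0],[0.1,0,0,0,0,0,0],[0.1,0,0,0,0,0,0],[0.1,0,0,0,0,0,0],[0.1,0,0,0,0,0,0],[0.1,0,0,0,0,0,0],[0.1,0,0,0,0,0,0],[0.1,0,0,0,0,0,0]]]'

```text
time_s: 58.9
ee_pos: [0.5214, 0.2772, 0.439]
ee_rot: [0.148, 3.138, 0.0]
force: [-0.1, -0.1, 0.2]
width: 0.0471
gripper_force: 0.0
```

Run:
```python
from h import *
a=robot.snapshot("side"); 
for i in range(5): robot.snapshot("top")
d=robot.snapshot("side"); st()
print("diff",[int((cv2.absdiff(a["image"],d["image"]).max(2)>30).sum())])
for q in ("bin_eye","hook_seat","bin","brush","tin1"): print(q,[(round(float(r["p"]),2),np.round(r["position"],3).tolist()) for r in robot.place_of(q,"side")][:5])
cv2.imwrite("pics/f1.png",np.clip(cv2.resize(d["image"][90:310,130:400],None,fx=2.7,fy=2.7)*1.4,0,255).astype(np.uint8))
```

```text
t 59.25 p [0.5214 0.2772 0.439 ] yaw 84.6 zt [-0. -0. -1.] F [-0.3 -0.1  0.5] w 0.0469 g 0.0
diff [1]
bin_eye [(0.95, [0.52, 0.279, 0.22])]
hook_seat [(0.73, [0.678, -0.035, 0.202]), (0.5, [0.519, 0.278, 0.219])]
bin [(0.8, [0.524, 0.274, 0.054])]
brush [(0.79, [0.683, -0.035, 0.007]), (0.33, [0.497, 0.364, 0.06])]
tin1 [(0.55, [0.559, 0.361, 0.059]), (0.55, [0.54, 0.176, 0.063]), (0.5, [0.479, 0.193, 0.061]), (0.48, [0.498, 0.37, 0.058])]
```

View pics/f1.png

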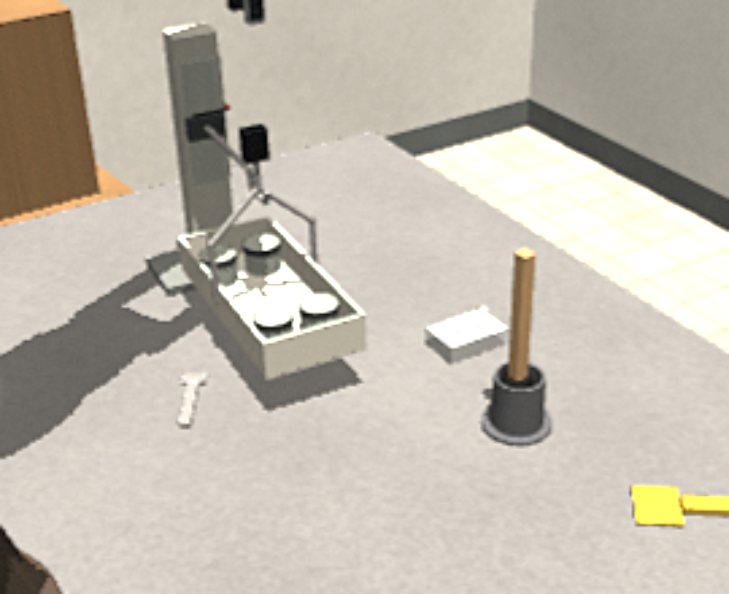

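The bin hangs level and still by its peak on the hook, with four tins upright in it and the gripper clear. The brush is in its cup. Handing in.

```bash
python3 -c "
from cell import robot
print(robot.hand_in())"
```

```text
the job is handed in; nothing more can be done
None
```

The job is handed in, with no verdict returned: the bin was brushed out, the brush is back in its holder, all four tins stand in the bin, and in the last pictures it hung still on the scale hook with the gripper clear.

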